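# Lock the sliding camera plate for transit

### The arm

A 6-joint arm with a two-finger parallel gripper is mounted at the origin on the work surface. World frame = base frame: x ahead of the robot, y to its left, z up, the work surface at z = 0. Lengths are in m, angles in degrees, forces in N, time in s.
With the tool pointing down it reaches from about 0.3 to 0.875 m from the base axis. Payload 6.4 kg.
Tool frame: the origin (TCP) lies between the finger pads; the fingertips stand 25 mm ahead of it and the grasp point (between the pads) lies 6 mm ahead of it; y points along the fingers, z is the direction in which the jaws open and shut, and the axes are right-handed (so a half turn about y gives the same grasp; the last joint's range is limited). The gripper opens to 88 mm and grips with 3 to 60 N. Pads are 18 mm wide; open, the fingers measure 123 mm over their backs; the gripper's body (75 mm by 187 mm) begins 45 mm behind the grasp point.
Start: joints at [62.894, 10.359, 92.074, -0, 77.567, -11.82], TCP at [0.152, 0.555, 0.264] pointing down, gripper open.
Joint ranges: [-171.53, 171.53], [-51.25, 118.39], [17.06, 147.69], [-65.23, 245.23], [0, 150.52], [-178.68, 178.68]. Speed limits (degrees/s): [147.25, 147.25, 172.46, 180, 180, 180].

### API

Orientations are given as [roll, pitch, yaw] about the fixed x, y, z axes, in that order (R = Rz(yaw) Ry(pitch) Rx(roll)).
In Python, from bench import r gives the robot as it stands.
- The arm moves only by the shell command python3 -m handwheel 'ROWS'. ROWS is JSON, a list of rows, each a list of 7 numbers: the gripper command: -1 is fully open, 1 is shut, values between are in proportion, then the shift along the tool's x, y, z in mm, then the turn, a rotation vector about the tool's x, y, z in degrees. In form: [[grip, tx, ty, tz, wx, wy, wz], ...]. A call has 1 to 20 rows; each row is the pose to reach, as a shift and turn from the pose commanded when the call began, along the tool's axes at that moment; what a row does not reach only later rows make up. A row lasts 1/10 s, in which the tool goes at most 50 mm and 8.59 degrees, less where a joint would pass 70% of its speed; a pose out of reach is approached as far as the arm can. A call with a gripper value outside its range is refused whole. The fingers move at their own pace and stop on an object; the grip force is fixed at half the most. Time passes only in rows, so rows that repeat a pose let the fingers close. It gives the time, the measured TCP pose, the force and the opening at its end, in the units of the state.
- r.state(): the state, without advancing time (a new reading comes with each control period).
- r.grab_frame(name): name is "scene" or "top" or "wrist"; returns (picture, depth): 480x640x3 uint8, red, green, blue; 480x640 float32, m along the optical axis (not along the pixel's ray), 0 where there is no reading.
- r.camera_info(name): a dict with "K" (3x3 intrinsics, pixels), "R" (3x3) and "t" (3): a world point X has camera coordinates R X + t. Camera axes: x right, y down, z forward; pixel columns grow to the right and rows downward; lengths in m; the calibration is good to about 2 mm. The wrist camera is an equidistant fisheye: a pixel r from the principal point sees the ray r / f radians off the axis. A picture is of the moment at which its call begins: read the wrist's pose just before it. camera_info takes no time and is no camera call; for the wrist camera it gives the pose at the moment of the call.
- r.finish_job(): hands the job in, once; it reports no verdict.
The state is a dict: "t": time; "joint_positions": joint angles; "joint_vel": joint speeds; "effort": joint torques, N m; "position": TCP position; "eef_rot": TCP orientation; "contact_force": force on the tool from outside, world axes, zero at the start; "wrist_torque": the same for the moment, N m; "opening": finger opening in m.
Only numpy, scipy, OpenCV 4.12 (cv2) and the standard library are available. Lean on these libraries where they do the work, as an engineer would, in place of code of your own. Each camera call takes 0.05 s, during which the arm holds its last target.

### The job

The camera mount goes out on hire with its plate locked: slide the black plate up the slope until its slotted hole lies over the slotted hole in the base plate, put the winged lock screw from the wooden caddy down through both holes until its collar sits flush, then give it a quarter turn so that its cross pin holds it in. Let go, and leave the other gear on the cart where it stands.

Things in the scene. Friction and masses are not known exactly. Their poses are not given: they have to be found in the camera images.
- base_plate: Fixed aluminium plate, 210 x 120 x 8 mm, sloping up at 30 degrees away from the robot side. Origin: centre of its slotted hole on its upper face, 88 mm above the cart top. x points up the slope, y is level, z out of the face. Hole 11 mm along x, 22 mm along y, right through, free space below. Side rails at |y| 47 to 57 mm stand 10 mm above the face. Below it a board 240 x 170 mm.
- slide_plate (a joint): How far the black sliding plate stands from the place where its hole lies exactly over the base plate's hole, m along the base plate's x: 0 = lined up, negative = too low on the slope. Travel -0.060 to +0.020, no stop at 0. It stays where it is left; moving it takes about 5 to 8 N.
- plate_hole (a point): Centre of the sliding plate's slotted hole (11 mm along x, 22 mm along y, right through) on its upper face. The black sliding plate, 130 x 90 x 8 mm, lies on the base plate with the same axes and reaches from 35 mm below this point to 95 mm above it along the slope.
- backstop (a point): Centre of the red backstop standing square on the sliding plate's face near its upper end: 10 mm thick along x, 70 mm wide along y, 22 mm high (this point is half-way up, 11 mm above the plate's face), 80 mm up the slope from the plate's hole. Axes as the base plate's. Grip it across its 10 mm to slide the plate.
- caddy: Fixed wooden caddy block, 50 mm along x, 125 mm along y, 38 mm high, with two slots at y = -30 and +30 mm, each 11 mm along x by 22 mm along y. Origin at the centre of its underside.
- brass_screw: Loose round brass camera screw, head 24 mm across and 12 mm high, in the caddy beside the lock screw: not needed, leave it there. Origin at the centre of the head's underside, at the caddy's top.
- film_back: Loose black film back, 75 x 95 x 46 mm. Origin at the centre of its underside. Leave it alone.
- tlr: Loose chrome twin-lens camera, about 105 x 105 x 130 mm over lenses and knobs, standing. Origin at the centre of its body's underside. Leave it alone.
- mug: Loose white ceramic mug of spare caps, 82 mm across, 92 mm high, handle at its +y. Origin at the centre of its underside. Leave it alone.
- blower: Loose blue blower bulb standing on its base, 62 mm across, 125 mm high. Origin at the centre of its underside. Leave it alone.
- lockscrew_wing (a point): Centre of the flat wing of the loose steel lock screw (about 70 g): 30 mm along its x, 8 mm along its y (grip it here), 22 mm along its z, the screw's axis from tip to wing. Under the wing a round collar, 26 mm across, 4 mm thick, its underside 15 mm below this point. At the start it stands upright in the caddy, collar on the caddy's top (38 mm up), pin along the slot.
- lockscrew_pin (a point): Centre of the lock screw's round cross pin, 36.5 mm below the wing's centre, along the screw's x like the wing: 18 mm long, 6 mm thick. Shank 8 mm thick, 18.5 mm long from collar to pin (the two plates make 16 mm); tapered tip ends 9.5 mm below this point. The pin passes a slotted hole only when it lies along the slot, either way round.
Mind the look-alikes: they are no part of the job. Of the things shaped like the part that bears lockscrew_wing, the bare steel one is meant.

How it is judged:
By the outcome, as a careful person would: the job done as asked, in the order asked, and still so for the second after the job is handed in, with the robot touching nothing.
It also fails if it takes over 56 s, if anything falls off the work surface, if the arm or the gripper's body presses on something with over 40 N, if the wrist force passes 120 N, or if a joint passes its speed limit or range.

## Working session

There is one attempt and no reset: what is moved stays moved. The work goes in short steps, Python scripts to look and compute and a shell command to move; the robot and the scene stay as the last step left them, time stands still between calls to the robot, and variables do not carry over. Pictures are saved under pics/ and viewed, and the job is handed in when it is done.

```bash
ls -la; mkdir -p pics; python3 - <<'E'
from bench import r
import cv2, numpy as np
print(r.state())
for n in ["scene","top","wrist"]:
    ci=r.camera_info(n)
    im,d=r.grab_frame(n)
    np.savez(f"pics/{n}0.npz",im=im,d=d,**{k:np.array(ci[k]) for k in "KRt"})
    cv2.imwrite(f"pics/{n}0.png",im[:,:,::-1])
    print(n,ci)
E
```

```text
total 12
drwxr-xr-x  3 agent agent 4096 Dec  6 19:18 .
drwxr-xr-x 23 root  root  4096 Dec  6 19:18 ..
drwxr-xr-x  2 agent agent 4096 Dec  6 19:18 pics
{'t': 0.0, 'joint_positions': array([ 6.28936580e+01,  1.04003908e+01,  9.21314560e+01,  1.92380863e-03,
        7.75663430e+01, -1.18190488e+01]), 'joint_vel': array([-0.08242094,  0.0116402 , -0.00986239, -0.04559718, -0.01170664,
       -0.05163297]), 'effort': array([ 5.30101679e-04, -4.33855212e+01, -3.41858768e+01,  7.04108016e-02,
        3.83083709e-02, -1.28724423e-04]), 'position': array([0.15134147, 0.55422257, 0.26282653]), 'eef_rot': array([-9.00957235e+01,  2.19495298e-02, -1.52877274e+01]), 'contact_force': array([-0.4328319 , -0.3355049 , -0.30561708]), 'wrist_torque': array([0.02671824, 0.02372864, 0.03102159]), 'opening': 0.08803430795861017}
scene {'K': array([[520.45514129,   0.        , 321.02137656],
       [  0.        , 520.45514129, 241.39385709],
       [  0.        ,   0.        ,   1.        ]]), 'R': array([[-0.36253984,  0.931834  ,  0.01581963],
       [ 0.65132812,  0.26547393, -0.71084124],
       [-0.6
[... 163 characters left out ...]
.        , 503.27385016, 240.5672784 ],
       [  0.        ,   0.        ,   1.        ]]), 'R': array([[-0.02517953, -0.99937432, -0.02483873],
       [-0.98763514,  0.02871425, -0.15411791],
       [ 0.15473471,  0.02065098, -0.9877402 ]]), 't': array([0.01389067, 0.5458009 , 1.08093978])}
wrist {'K': array([[371.64829954,   0.        , 316.91522313],
       [  0.        , 371.64829954, 239.51737829],
       [  0.        ,   0.        ,   1.        ]]), 'R': array([[ 2.62799202e-01,  9.64850337e-01, -6.37376079e-04],
       [ 9.21534284e-01, -2.50805257e-01,  2.96430914e-01],
       [ 2.85851610e-01, -7.84891714e-02, -9.55054086e-01]]), 't': array([-0.57318364, -0.04119437,  0.38850018])}
```

View pics/scene0.png

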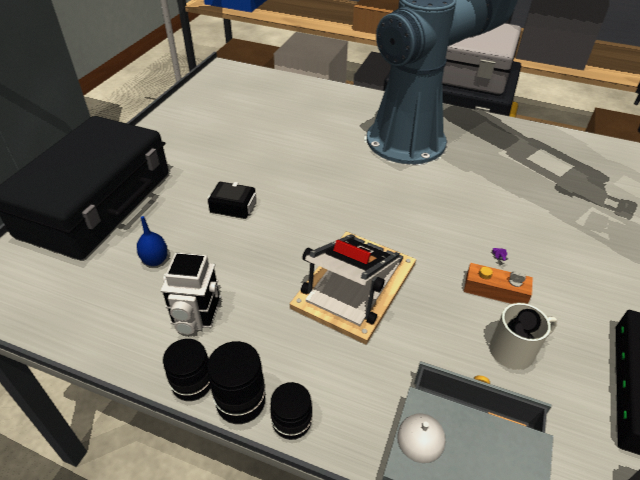

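View pics/top0.png

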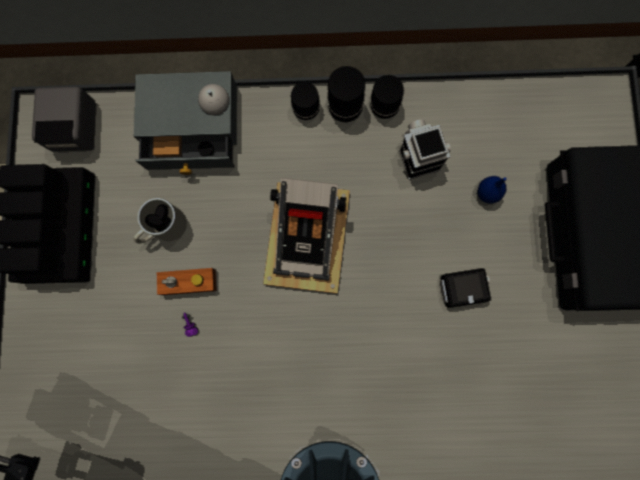

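View pics/wrist0.png

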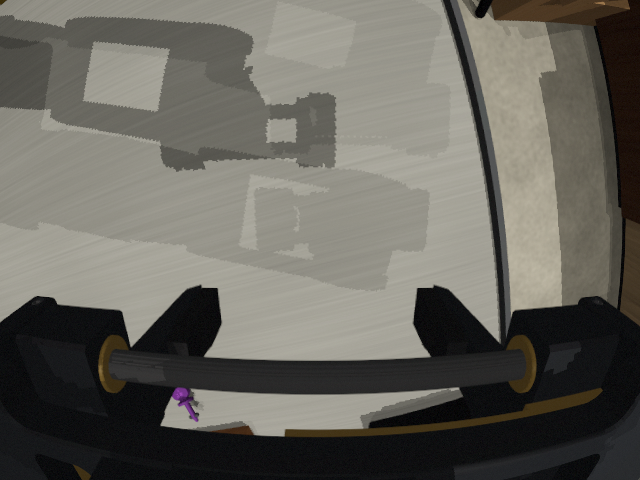

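```bash
python3 - <<'E'
import cv2, numpy as np
a=np.load("pics/top0.npz"); b=np.load("pics/scene0.npz")
c=cv2.resize(a['im'][165:300,255:360],None,fx=4.4,fy=4.4,interpolation=cv2.INTER_CUBIC)
e=cv2.resize(a['im'][255:345,145:225],None,fx=4,fy=4,interpolation=cv2.INTER_CUBIC)
cv2.imwrite("pics/c1.png",c[:,:,::-1]); cv2.imwrite("pics/c2.png",e[:,:,::-1])
e=cv2.resize(b['im'][220:345,280:430],None,fx=4,fy=4,interpolation=cv2.INTER_CUBIC)
cv2.imwrite("pics/c3.png",e[:,:,::-1])
e=cv2.resize(b['im'][235:310,450:545],None,fx=6,fy=6,interpolation=cv2.INTER_CUBIC)
cv2.imwrite("pics/c4.png",e[:,:,::-1])
E
```

```text
(no output)
```

View pics/c1.png

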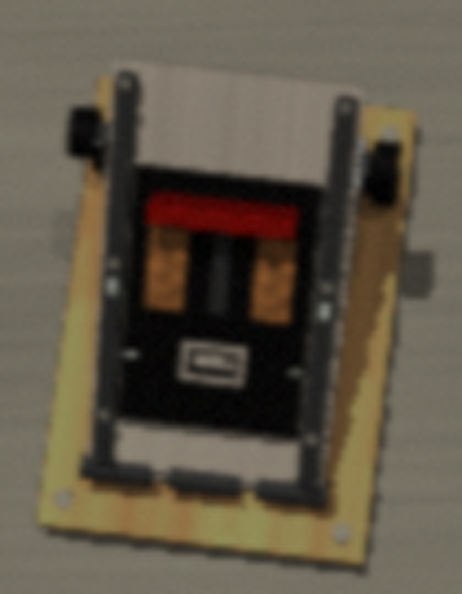

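View pics/c2.png

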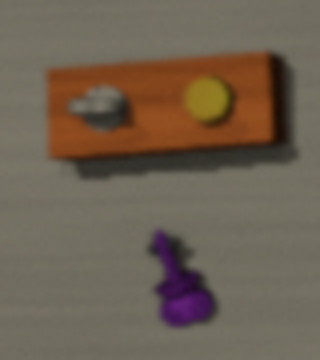

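View pics/c3.png

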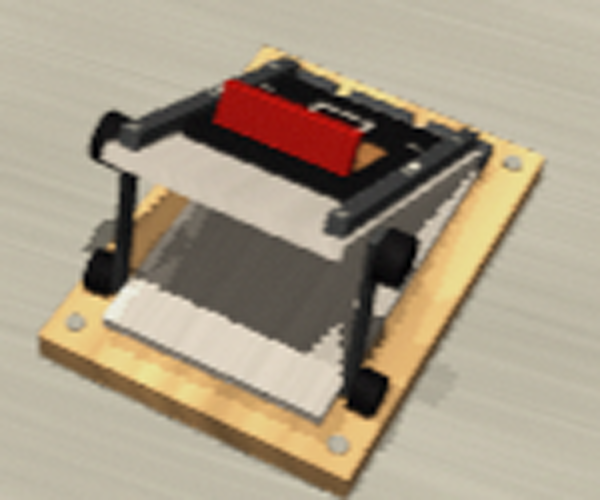

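View pics/c4.png

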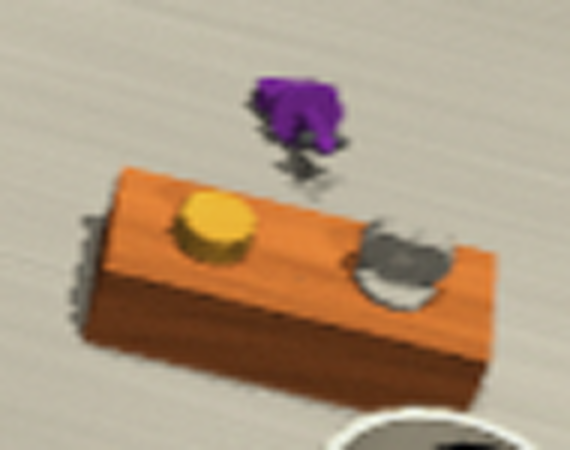

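```bash
cat > h.py <<'E'
import numpy as np, cv2
from scipy.spatial.transform import Rotation as Ro
def load(f): return dict(np.load(f))
def rays(c,uv,fish=False):
    uv=np.atleast_2d(uv).astype(float);K=c['K']
    x=(uv[:,0]-K[0,2])/K[0,0]; y=(uv[:,1]-K[1,2])/K[1,1]
    if fish:
        th=np.hypot(x,y); s=np.where(th>1e-9,np.tan(th)/np.maximum(th,1e-9),1); x=x*s;y=y*s
    return np.c_[x,y,np.ones(len(x))]
def unproj(c,uv,z=None,fish=False):
    uv=np.atleast_2d(uv)
    if z is None: z=c['d'][uv[:,1].astype(int),uv[:,0].astype(int)]
    return ((rays(c,uv,fish)*np.asarray(z)[:,None])-c['t'])@c['R']
def onplane(c,uv,n,p0,fish=False):
    D=rays(c,uv,fish)@c['R']; C=-c['R'].T@c['t']
    s=((np.asarray(p0)-C)@n)/(D@n); return C+D*s[:,None]
def proj(c,X,fish=False):
    P=np.atleast_2d(X)@c['R'].T+c['t']; x=P[:,0]/P[:,2];y=P[:,1]/P[:,2]
    if fish:
        r=np.hypot(x,y);s=np.arctan(r)/np.maximum(r,1e-9);x=x*s;y=y*s
    return np.c_[x*c['K'][0,0]+c['K'][0,2],y*c['K'][1,1]+c['K'][1,2]]
E
python3 - <<'E'
from h import *
a=load("pics/top0.npz");b=load("pics/scene0.npz")
z0=[0,0,1.]
# crops to px
def cr(p,ox,oy,f): p=np.atleast_2d(p)*1.0; return np.c_[(p[:,0]+.5)/f+ox-.5,(p[:,1]+.5)/f+oy-.5]
# rails: left rail top end, bottom end; depth
for n,p in dict(Lrail_top=(125,80),Lrail_bot=(103,455),Rrail_top=(346,105),Rrail_bot=(315,480),plateTL=(135,140),plateTR=(325,165),base_top=(235,120),black=(220,400),red=(222,214),hole=(212,364),wing=None).items():
    if p is None: continue
    uv=cr(p,255,165,4.4); print(n,uv.round(1),unproj(a,uv.round()).round(4))
for n,p in dict(wingtip=(75,105),wingR=(120,108),brass=(208,100),cTL=(48,72),cTR=(270,53),cBL=(50,158),cBR=(272,140)).items():
    uv=cr(p,145,255,4); print(n,uv.round(1),unproj(a,uv.round()).round(4),onplane(a,uv,z0,[0,0,.038]).round(4))
for n,p in dict(brass=(215,215),cTL=(122,168),cTR=(496,253),cBR=(490,360),cBL=(103,272),wingL=(365,232),wingR=(450,240)).items():
    uv=cr(p,450,235,6); print('S',n,uv.round(1),unproj(b,uv.round()).round(4),onplane(b,uv,z0,[0,0,.038]).round(4))
E
```

```text
Lrail_top [[283.  182.8]] [[0.652  0.0767 0.1478]]
Lrail_bot [[278. 268.]] [[0.4866 0.1001 0.0496]]
Rrail_top [[333.2 188.5]] [[ 0.6381 -0.026   0.1477]]
Rrail_bot [[326.2 273.7]] [[ 0.4698 -0.0055  0.0567]]
plateTL [[285.3 196.4]] [[0.6281 0.0744 0.1326]]
plateTR [[328.5 202.1]] [[ 0.6141 -0.0148  0.126 ]]
base_top [[308.  191.9]] [[0.6352 0.0263 0.1324]]
black [[304.6 255.5]] [[0.5093 0.0389 0.0673]]
red [[305.1 213.2]] [[0.5895 0.0331 0.1382]]
hole [[302.8 247.3]] [[0.5289 0.0428 0.0689]]
wingtip [[163.4 280.9]] [[0.4635 0.3496 0.065 ]] [[0.4661 0.358  0.038 ]]
wingR [[174.6 281.6]] [[0.4612 0.3255 0.0579]] [[0.4637 0.3327 0.038 ]]
brass [[196.6 279.6]] [[0.4649 0.279  0.0508]] [[0.4668 0.2834 0.038 ]]
cTL [[156.6 272.6]] [[0.4845 0.3744 0.0334]] [[0.4849 0.3737 0.038 ]]
cTR [[212.1 267.9]] [[0.4923 0.25   0.0345]] [[0.4922 0.2489 0.038 ]]
cBL [[157.1 294.1]] [[0.4373 0.3717 0.0377]] [[0.437  0.3713 0.038 ]]
cBR [[212.6 289.6]] [[0.4434 0.2487 0.0288]] [[0.4436 0.2473 0.038 ]]
S brass [[485.4 270.4]] [[0.4688 0.2789 0.0525]] [[0.455  0.2811 0.038 ]]
S cTL [[469.9 262.6]] [[ 0.4048  0.2499 -0.0024]] [[0.4449 0.2478 0.038 ]]
S cTR [[532.2 276.8]] [[0.436  0.3718 0.0364]] [[0.4367 0.3719 0.038 ]]
S cBR [[531.2 294.6]] [[0.4835 0.3748 0.0343]] [[0.4857 0.3744 0.038 ]]
S cBL [[466.8 279.9]] [[0.4899 0.2509 0.0325]] [[0.4952 0.2501 0.038 ]]
S wingL [[510.4 273.2]] [[0.4426 0.3288 0.0373]] [[0.4437 0.3296 0.038 ]]
S wingR [[524.6 274.6]] [[0.4611 0.3536 0.061 ]] [[0.4365 0.3569 0.038 ]]
```

```bash
cat >> h.py <<'E'
yaw=np.radians(-7.5)
def baseR(yaw): return Ro.from_euler('zy',[yaw,-np.pi/6]).as_matrix()
# tool R for z along base x, y along -base z: x = y×z
def toolR_base(yaw):
    B=baseR(yaw); z=B[:,0]; y=-B[:,2]; return np.c_[np.cross(y,z),y,z]
def toolR_caddy(cy):
    z=np.array([np.cos(cy),np.sin(cy),0]); y=np.array([0,0,-1.]); return np.c_[np.cross(y,z),y,z]
def delta(p0,rpy0,p1,R1):
    R0=Ro.from_euler('xyz',rpy0,degrees=True).as_matrix()
    return (R0.T@(np.asarray(p1)-p0)*1000).round(1), np.degrees(Ro.from_matrix(R0.T@R1).as_rotvec()).round(2)
def cmdpose(p0,rpy0,t,w):
    R0=Ro.from_euler('xyz',rpy0,degrees=True).as_matrix()
    return p0+R0@(np.array(t)/1000), R0@Ro.from_rotvec(np.radians(w)).as_matrix()
E
python3 - <<'E'
from h import *
w=load("pics/wrist0.npz")
p0=np.array([0.15134,0.55422,0.26283]);rpy=[-90.096,0.022,-15.288]
R0=Ro.from_euler('xyz',rpy,degrees=True).as_matrix()
C=-w['R'].T@w['t']
print("cam in tool",R0.T@(C-p0), "axis in tool",R0.T@w['R'][2], "camx in tool",R0.T@w['R'][0])
print("tip",proj(w,[p0+R0@[0,.025,0],p0+R0@[0,.006,0], p0+R0@[0,.1,0]],True))
a=load("pics/top0.npz")
# mug region heights
ys,xs=np.mgrid[195:245,130:180]; P=unproj(a,np.c_[xs.ravel(),ys.ravel()])
m=P[:,2]>.04; print(np.percentile(P[m],[1,50,99],axis=0), P[m][:,2].max())
for h in (.08,.09,.1,.11,.12):
    q=P[P[:,2]>h]; print(h,len(q), q.min(0) if len(q) else '')
T=toolR_base(np.radians(-7.5))
print(Ro.from_matrix(T).as_euler('xyz',degrees=True))
# red backstop center est
c=np.array([0.589,0.0331,0.1382]);B=baseR(np.radians(-7.5))
tgt=c+B@[-0.03,0,.13]
print(tgt,delta(p0,rpy,tgt,T))
E
```

```text
cam in tool [-0.07623759 -0.12002327 -0.00135366] axis in tool [0.2967981  0.95493942 0.00125916] camx in tool [-9.03397374e-04 -1.03779216e-03  9.99999053e-01]
tip [[319.50245099 307.3990778 ]
 [319.85574643 329.71963566]
 [318.60161364 251.49017005]]
[[ 0.372143   -0.02411276  0.04167265]
 [ 0.59703409  0.35830698  0.07970529]
 [ 0.64054422  0.41221259  1.1521504 ]] 1.1521504029090759
0.08 663 [ 0.372143   -0.02411276  0.08001412]
0.09 353 [ 0.372143   -0.02411276  0.09008543]
0.1 49 [ 0.372143   -0.02411276  0.10001824]
0.11 15 [ 0.372143   -0.02411276  1.1521504 ]
0.12 15 [ 0.372143   -0.02411276  1.1521504 ]
[-60.21270524   3.74195951 -96.50445696]
[0.49824151 0.03701579 0.23591163] (array([ 471. ,   27.4, -407.4]), array([ 27.31,  80.2 , -18.04]))
```

```bash
python3 -m handwheel '[[-1,471,27,-407,27.3,80.2,-18],[-1,471,27,-407,27.3,80.2,-18],[-1,471,27,-407,27.3,80.2,-18],[-1,471,27,-407,27.3,80.2,-18],[-1,471,27,-407,27.3,80.2,-18],[-1,471,27,-407,27.3,80.2,-18],[-1,471,27,-407,27.3,80.2,-18],[-1,471,27,-407,27.3,80.2,-18],[-1,471,27,-407,27.3,80.2,-18],[-1,471,27,-407,27.3,80.2,-18],[-1,471,27,-407,27.3,80.2,-18],[-1,471,27,-407,27.3,80.2,-18],[-1,471,27,-407,27.3,80.2,-18],[-1,471,27,-407,27.3,80.2,-18],[-1,471,27,-407,27.3,80.2,-18],[-1,471,27,-407,27.3,80.2,-18]]'
cat >> h.py <<'E'
def snap(n,f):
    from bench import r
    s=r.state(); ci=r.camera_info(n); im,d=r.grab_frame(n)
    np.savez(f"pics/{f}.npz",im=im,d=d,p=s['position'],rpy=s['eef_rot'],**{k:np.array(ci[k]) for k in "KRt"})
    cv2.imwrite(f"pics/{f}.png",im[:,:,::-1]); print(s['t'],s['position'],s['eef_rot'],s['joint_positions'].round(1),s['contact_force'],s['opening'])
E
python3 -c "
from h import *
snap('wrist','w1')"
```

```text
t: 1.75
position: [0.4978, 0.0391, 0.2363]
eef_rot: [-60.3, 3.9, -96.4]
contact_force: [0.1, 0.2, 0.4]
opening: 0.0878
1.75 [0.49776522 0.03905855 0.23628016] [-60.26749174   3.86288862 -96.41468278] [-13.1 -16.  125.2  10.   41.9 -11.4] [0.09891847 0.16767789 0.3546415 ] 0.08778293312287885
```

View pics/w1.png

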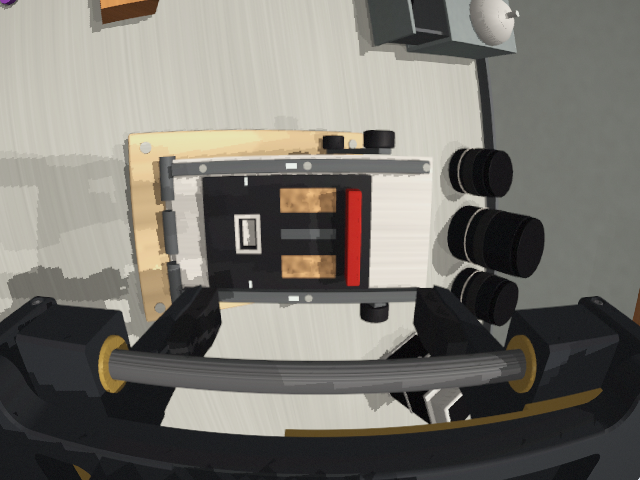

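```bash
python3 - <<'E'
from h import *
a=load("pics/w1.npz")
c=cv2.resize(a['im'][150:310,160:310],None,fx=5,fy=5,interpolation=cv2.INTER_CUBIC)[:,:,::-1]
cv2.imwrite("pics/c5.png",c[:600]);cv2.imwrite("pics/c5b.png",c[400:])
c=cv2.resize(a['im'][150:310,290:440],None,fx=3.7,fy=3.7,interpolation=cv2.INTER_CUBIC)[:,:,::-1]
cv2.imwrite("pics/c6.png",c)
E
```

```text
(no output)
```

View pics/c5.png

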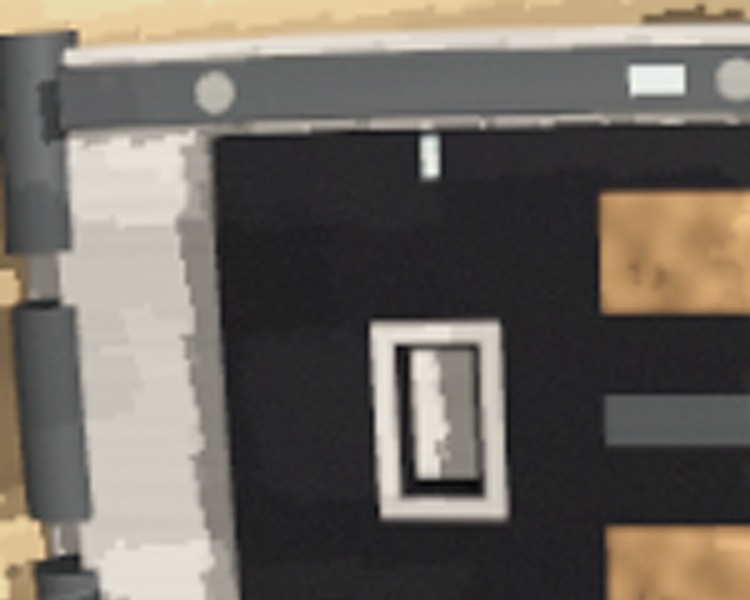

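View pics/c5b.png

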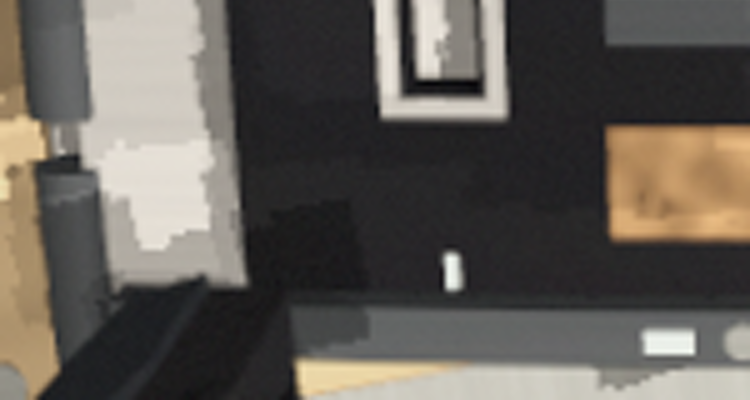

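View pics/c6.png

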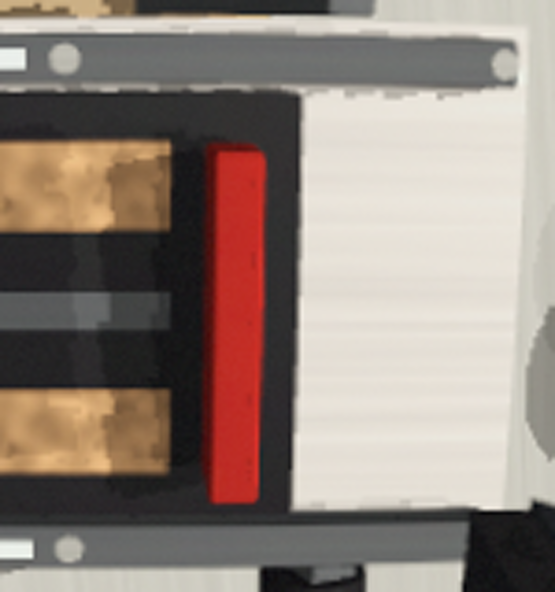

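```bash
cat > fit.py <<'E'
from h import *
from scipy.optimize import least_squares
def cr(p,ox,oy,f): p=np.atleast_2d(p)*1.0; return np.c_[(p[:,0]+.5)/f+ox-.5,(p[:,1]+.5)/f+oy-.5]
a=load("pics/w1.npz")
F=[] # (uv, kind, xyz)  kind 1 = moves with s
def add(p,crop,s,xyz): F.append((cr(p,*crop)[0],s,np.array(xyz)/1000.))
c5=(160,150,5);c6=(290,150,3.7)
for p,x,y in [((396,345),-5.5,11),((478,345),5.5,11),((486,496),5.5,-11),((402,496),-5.5,-11)]: add(p,c5,1,[x,y,8])
for p,x,y in [((217,152),75,35),((265,155),85,35),((258,502),85,-35),((212,502),75,-35)]: add(p,c6,1,[x,y,30])
for p,x,y in [((300,95),95,45)]: add(p,c6,1,[x,y,8])
for p,x,y in [((215,138),-35,45)]: add(p,c5,1,[x,y,8])
for p,x,y in [((657,80),0,52),((668,742),0,-52)]: add(p,c5,2,[x,y,10])
uv=np.array([f[0] for f in F]);S=np.array([f[1] for f in F]);X=np.array([f[2] for f in F])
def pts(q):
    x0,y0,yw,s,xm=q[:5]; z0=.088+(q[5] if len(q)>5 else 0); ti=-np.pi/6+(q[6] if len(q)>6 else 0)
    P=X.copy();P[S==1,0]+=s;P[S==2,0]+=xm
    return P@Ro.from_euler('zy',[yw,ti]).as_matrix().T+[x0,y0,z0]
def res(q): return (proj(a,pts(q),True)-uv).ravel()
for q0 in ([.52,.04,-.13,-.035,0],[.52,.04,-.13,-.035,0,0,0]):
    o=least_squares(res,q0,x_scale=.01); print(o.x.round(4),np.degrees(o.x[2]).round(2),np.sqrt(np.mean(o.fun**2)).round(2)); print(o.fun.reshape(-1,2).round(1).tolist())
E
python3 fit.py
```

```text
[ 0.5642  0.0375 -0.1199 -0.0375 -0.003 ] -6.87 1.27
[[1.3, 1.3], [-1.1, 1.1], [-1.1, -1.8], [2.0, -1.7], [-0.7, 1.7], [0.8, 0.9], [0.3, 0.5], [-0.6, 0.7], [1.3, -1.1], [-2.2, 0.4], [-0.8, -0.0], [0.9, -2.5]]
[ 7.3025 -0.9288 -0.1256 -7.7461 -7.7116  3.6164  0.0309] -7.2 1.23
[[1.1, 1.5], [-1.2, 1.2], [-1.4, -1.7], [1.7, -1.5], [0.0, 1.7], [1.3, 0.9], [0.3, -0.2], [-0.5, 0.1], [0.8, -0.8], [-2.4, 0.4], [-0.4, 0.2], [0.5, -2.6]]
```

```bash
cat >> h.py <<'E'
YB=np.radians(-6.9); B=baseR(YB); O=np.array([.5642,.0375,.088])+B@[-.003,0,0]
E
python3 - <<'E'
from h import *
a=load("pics/w1.npz")
print(O)
for n,(x0,x1,y0,y1) in dict(black=(208,228,190,270),whiteTop=(380,425,185,280),red=(350,357,200,280),black2=(262,278,190,270)).items():
    ys,xs=np.mgrid[y0:y1,x0:x1]; P=unproj(a,np.c_[xs.ravel(),ys.ravel()],None,True); L=(P-O)@B*1000
    A=np.c_[L[:,:2],np.ones(len(L))];k=np.linalg.lstsq(A,L[:,2],rcond=None)[0]
    print(n,np.median(L,0).round(1),L.std(0).round(1),k.round(3))
# grasp pose
s=-.0345
g=O+B@[s+.080,0,.008+.013]; R=toolR_base(YB)
tcp=g-R[:,1]*.006
print('tcp',tcp, delta(a['p'],a['rpy'],tcp,R))
pre=tcp-R[:,1]*.03
print('pre',delta(a['p'],a['rpy'],pre,R))
E
```

```text
[0.56162074 0.03786041 0.08651086]
black [-58.8   3.9   8.1] [ 6.3 18.8 13.8] [ 1.391e+00 -7.100e-02  9.068e+01]
whiteTop [87.1 -1.8  1.1] [11.3 22.8 14.3] [-3.5700e-01  1.9000e-02  3.2953e+01]
red [44.6  1.4 30.8] [ 1.8 17.1 10.7] [-3.48800e+00 -3.20000e-02  1.86875e+02]
black2 [-17.4   3.3   8.2] [ 4.6 18.9 20.2] [ 2.566  0.055 53.749]
tcp [0.58723951 0.03239418 0.13247878] (array([  3.6, 134.6,  26.4]), array([ 0.06, -0.58, -0.15]))
pre (array([  3.5, 104.6,  26.3]), array([ 0.06, -0.58, -0.15]))
```

```bash
python3 -m handwheel '[[-0.5,3.5,50,26,0,-0.6,0],[-0.5,3.5,90,26,0,-0.6,0],[-0.4,3.5,110,26,0,-0.6,0],[-0.4,3.5,120,26,0,-0.6,0],[-0.4,3.5,126,26,0,-0.6,0],[-0.4,3.5,126,26,0,-0.6,0],[1,3.5,126,26,0,-0.6,0],[1,3.5,126,26,0,-0.6,0],[1,3.5,126,26,0,-0.6,0],[1,3.5,126,26,0,-0.6,0],[1,3.5,126,26,0,-0.6,0],[1,3.5,126,26,0,-0.6,0]]'
python3 -c "
from h import *
snap('wrist','w2')"
```

```text
t: 3.0
position: [0.5836, 0.0312, 0.1406]
eef_rot: [-60.2, 3.6, -96.0]
contact_force: [-2.1, 0.3, 4.0]
opening: 0.0155
3.0 [0.58362725 0.03122014 0.14055607] [-60.15499916   3.55051958 -95.96438356] [-11.5   6.3 117.9  13.   26.8 -14.7] [-2.05485307  0.3259246   4.02354419] 0.015452523596470806
```

View pics/w2.png

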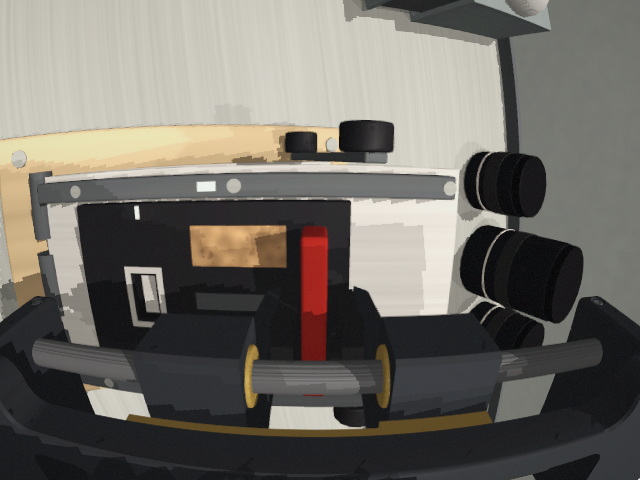

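```bash
python3 -m handwheel '[[1,0,0,0,0,0,0],[1,0,0,0,0,0,0],[1,0,0,0,0,0,0],[1,0,0,8,0,0,0],[1,0,0,16,0,0,0],[1,0,0,24,0,0,0],[1,0,0,30,0,0,0],[1,0,0,34,0,0,0],[1,0,0,34,0,0,0],[1,0,0,34,0,0,0]]'
python3 -c "
from h import *
snap('wrist','w3')"
```

```text
t: 4.05
position: [0.6123, 0.027, 0.1572]
eef_rot: [-60.2, 3.5, -96.0]
contact_force: [-9.4, -1.2, 8.0]
opening: 0.01
4.05 [0.61225524 0.02704754 0.1572309 ] [-60.23632985   3.54578531 -95.96653169] [-11.3   8.  113.5  11.6  29.5 -13. ] [-9.44279824 -1.24856012  8.00032111] 0.010001490561182772
```

View pics/w3.png

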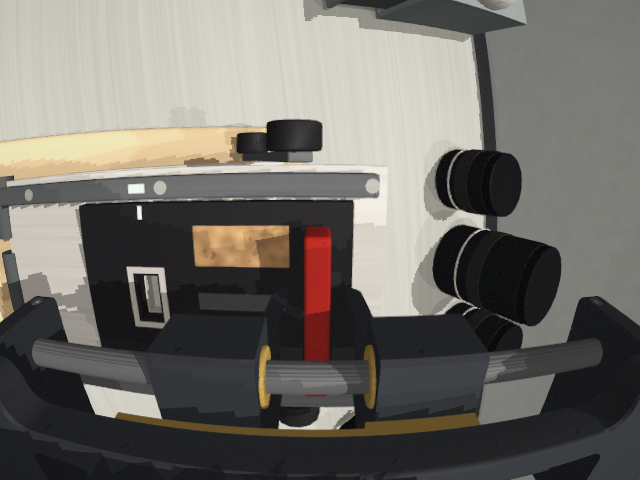

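```bash
python3 - <<'E'
from h import *
from fit import cr
a=load("pics/w3.npz")
c=cv2.resize(a['im'][170:340,100:190],None,fx=6,fy=6,interpolation=cv2.INTER_CUBIC)[:,:,::-1]
cv2.imwrite("pics/c7.png",c[:600]); cv2.imwrite("pics/c7b.png",c[480:])
E
```

```text
[ 0.5642  0.0375 -0.1199 -0.0375 -0.003 ] -6.87 1.27
[[1.3, 1.3], [-1.1, 1.1], [-1.1, -1.8], [2.0, -1.7], [-0.7, 1.7], [0.8, 0.9], [0.3, 0.5], [-0.6, 0.7], [1.3, -1.1], [-2.2, 0.4], [-0.8, -0.0], [0.9, -2.5]]
[ 7.3025 -0.9288 -0.1256 -7.7461 -7.7116  3.6164  0.0309] -7.2 1.23
[[1.1, 1.5], [-1.2, 1.2], [-1.4, -1.7], [1.7, -1.5], [0.0, 1.7], [1.3, 0.9], [0.3, -0.2], [-0.5, 0.1], [0.8, -0.8], [-2.4, 0.4], [-0.4, 0.2], [0.5, -2.6]]
```

View pics/c7.png

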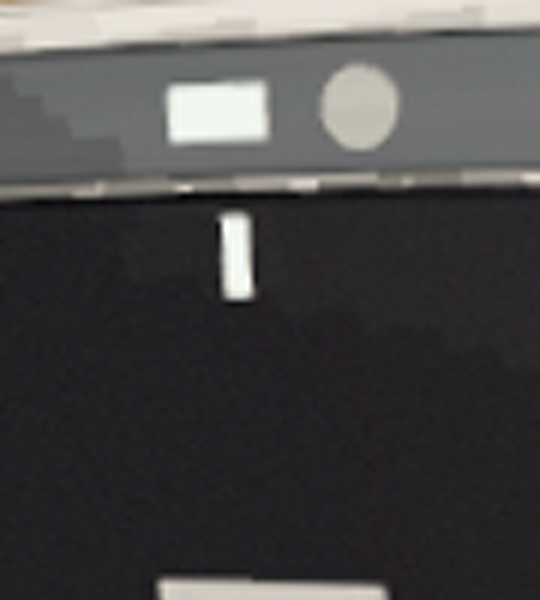

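View pics/c7b.png

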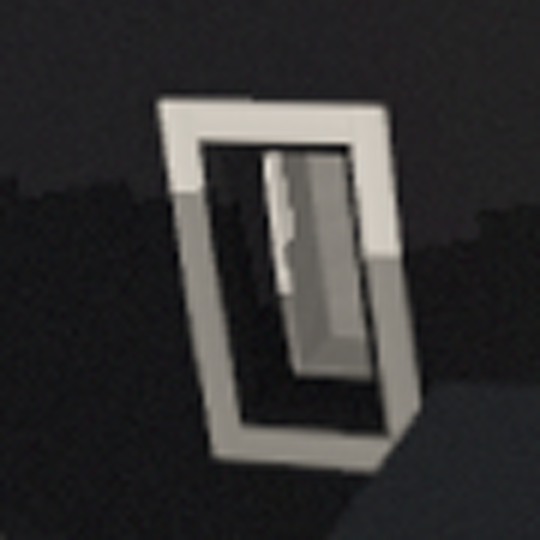

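```bash
python3 - <<'E' | tail -20
from h import *
def cr(p,ox,oy,f): p=np.atleast_2d(p)*1.0; return np.c_[(p[:,0]+.5)/f+ox-.5,(p[:,1]+.5)/f+oy-.5]
a=load("pics/w3.npz")
def loc(p,z,dy=0):
    return ((onplane(a,cr(np.add(p,[0,dy]),100,170,6),B[:,2],O+B@[0,0,z/1000],True)-O)@B*1000).round(2)
print('mark',loc((217,113),10),'ends',loc((168,115),10),loc((267,111),10)); print('tick',loc((237,256),8))
print('frame outer',[loc(p,8,480)[0].tolist() for p in [(160,102),(385,107),(421,400),(215,457)]])
print('frame inner',[loc(p,8,480)[0].tolist() for p in [(200,143),(352,143),(385,437),(243,424)]])
print('slot bottom corner z=0',loc((298,375),0,480), 'topleft z0',loc((264,153),0,480), 'mitre end z=-8',loc((333,337),-8,480), 'top z-8',loc((308,155),-8,480))
E
```

```text
mark [[ 1.76 51.95 10.  ]] ends [[-2.42 51.99 10.  ]] [[ 5.94 51.92 10.  ]]
tick [[ 1.16 40.93  8.  ]]
frame outer [[-9.92, 15.0, 8.0], [10.18, 15.06, 8.0], [9.16, -10.19, 8.0], [-11.5, -17.04, 8.0]]
frame inner [[-6.83, 11.63, 8.0], [6.88, 12.03, 8.0], [5.25, -13.86, 8.0], [-7.98, -13.59, 8.0]]
slot bottom corner z=0 [[ -6.12 -13.02  -0.  ]] topleft z0 [[-5.46  7.57  0.  ]] mitre end z=-8 [[ -6.16 -13.38  -8.  ]] top z-8 [[-5.49  4.12 -8.  ]]
```

```bash
python3 -m handwheel '[[0,0,0,0,0,0,0],[0,0,0,0,0,0,0],[0,0,0,0,0,0,0],[0,0,-20,0,0,0,0],[-0.4,0,-50,0,0,0,0],[-1,10,-80,-40,0,0,0],[-1,10,-80,-75,0,0,0],[-1,10,-80,-75,0,0,0],[-1,10,-80,-75,0,0,0]]'
python3 -c "
from h import *
snap('wrist','w4')
a=load('pics/w4.npz')
print(proj(a,[O+B@[0,0,.008]],True))"
```

```text
t: 5.0
position: [0.507, 0.0261, 0.1884]
eef_rot: [-60.2, 3.6, -96.0]
contact_force: [0.4, -0.8, -0.1]
opening: 0.08
5.0 [0.50695612 0.02610177 0.18837778] [-60.17860671   3.55409299 -95.99229722] [-14.8  -9.9 126.8  13.1  34.7 -16.8] [ 0.39227319 -0.79717346 -0.14323375] 0.0799973598632973
[[309.25957293 230.23091895]]
```

View pics/w4.png

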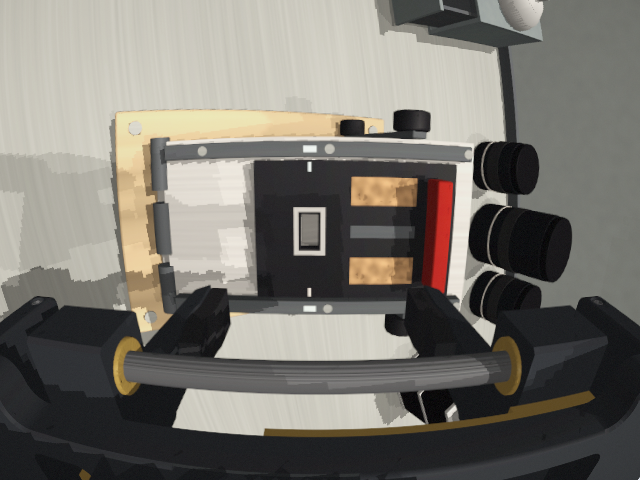

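```bash
python3 - <<'E'
from h import *
a=load("pics/w4.npz")
c=cv2.resize(a['im'][195:268,270:350],None,fx=8,fy=8,interpolation=cv2.INTER_CUBIC)[:,:,::-1]
cv2.imwrite("pics/c8.png",c)
c=cv2.resize(a['im'][135:320,250:350],None,fx=3.2,fy=3.2,interpolation=cv2.INTER_CUBIC)[:,:,::-1]
cv2.imwrite("pics/c9.png",c)
E
```

```text
(no output)
```

View pics/c8.png

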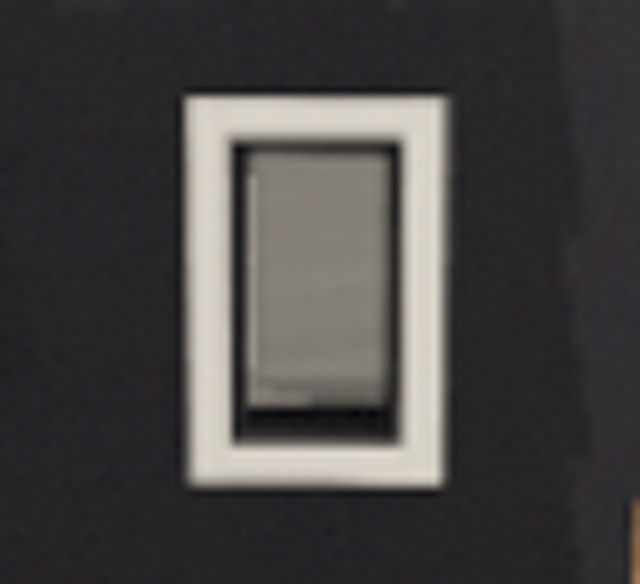

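View pics/c9.png

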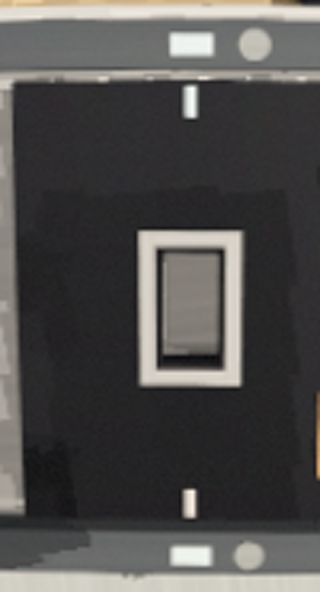

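```bash
python3 - <<'E'
from h import *
def cr(p,ox,oy,f): p=np.atleast_2d(p)*1.0; return np.c_[(p[:,0]+.5)/f+ox-.5,(p[:,1]+.5)/f+oy-.5]
a=load("pics/w4.npz")
L=lambda uv,z:((onplane(a,uv,B[:,2],O+B@[0,0,z/1000],True)-O)@B*1000).round(2)
fo=L(cr([(186,97),(446,97),(444,487),(188,486)],270,195,8),8);print(fo,fo.mean(0))
print('ticks',L(cr([(190,102),(190,503)],250,135,3.2),8).tolist())
print('marks',L(cr([(192,44),(191,556)],250,135,3.2),10).tolist())
top=load("pics/top0.npz")
print('tool vs B', (Ro.from_matrix(toolR_base(YB).T@Ro.from_euler('xyz',a['rpy'],degrees=True).as_matrix()).as_rotvec(degrees=True)).round(2))
# caddy pregrasp
cy=np.radians(3.5); R=toolR_caddy(cy); scr=np.array([.463,.3407])
pre=np.array([scr[0],scr[1],.062+.006+.10])+R@[0.0,0,0]
print(pre,delta(a['p'],a['rpy'],pre,R))
E
```

```text
[[-10.22  15.34   8.  ]
 [ 10.14  15.3    8.  ]
 [ 10.15 -17.02   8.  ]
 [-10.66 -16.92   8.  ]] [-0.1475 -0.825   8.    ]
ticks [[0.08, 40.55, 8.0], [-0.48, -43.12, 8.0]]
marks [[0.54, 51.82, 10.0], [-0.33, -54.72, 10.0]]
tool vs B [0.   0.06 0.09]
[0.463  0.3407 0.168 ] (array([-306.4,   -3.8,  -86. ]), array([-30.04, -10.2 ,  -1.  ]))
```

```bash
python3 - <<'E'
from h import *
for f in ("w2","w3","w4"):
    a=load(f"pics/{f}.npz"); R=Ro.from_euler('xyz',a['rpy'],degrees=True).as_matrix()
    print(f,((a['p']-O)@B*1000).round(1),'tip',((a['p']+R@[0,.025,0]-O)@B*1000).round(1))
print(O-np.array([.5642,.0375,.088]))
E
```

```text
w2 [46.5 -1.1 35.8] tip [46.6 -1.  10.8]
w3 [79.9 -1.2 35.9] tip [79.9 -1.2 10.9]
w4 [  5.  -11.2 115.6] tip [  5.  -11.2  90.6]
[-0.00257926  0.00036041 -0.00148914]
```

```bash
python3 -m handwheel '[[-1,-40,-20,-30,-4,-1.4,0],[-1,-306,-4,-86,-30,-10.2,-1],[-1,-306,-4,-86,-30,-10.2,-1],[-1,-306,-4,-86,-30,-10.2,-1],[-1,-306,-4,-86,-30,-10.2,-1],[-1,-306,-4,-86,-30,-10.2,-1],[-1,-306,-4,-86,-30,-10.2,-1],[-1,-306,-4,-86,-30,-10.2,-1],[-1,-306,-4,-86,-30,-10.2,-1],[-1,-306,-4,-86,-30,-10.2,-1]]'
python3 -c "
from h import *
snap('wrist','w5')
a=load('pics/w5.npz')
c=cv2.resize(a['im'][150:300,210:430],None,fx=3.6,fy=3.6,interpolation=cv2.INTER_CUBIC)[:,:,::-1]
cv2.imwrite('pics/c10.png',c)
print(proj(a,[[.463,.3407,.053]],True))"
```

```text
t: 6.05
position: [0.4638, 0.3396, 0.1682]
eef_rot: [-89.9, -0.0, -86.5]
contact_force: [-0.2, 0.2, -0.1]
opening: 0.0881
6.05 [0.46383188 0.33959919 0.16824501] [-8.99458205e+01 -2.96000165e-02 -8.65205150e+01] [24.4 16.2 96.8 -0.1 67.  20.9] [-0.16311301  0.15479834 -0.05542914] 0.08806121222573887
[[315.29449991 241.3431119 ]]
```

View pics/w5.png

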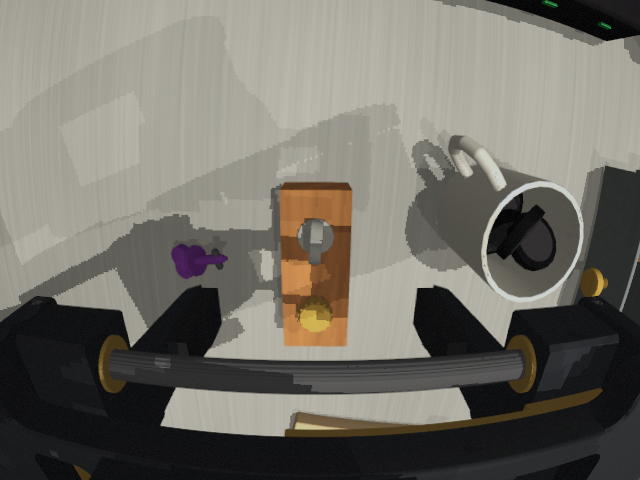

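View pics/c10.png

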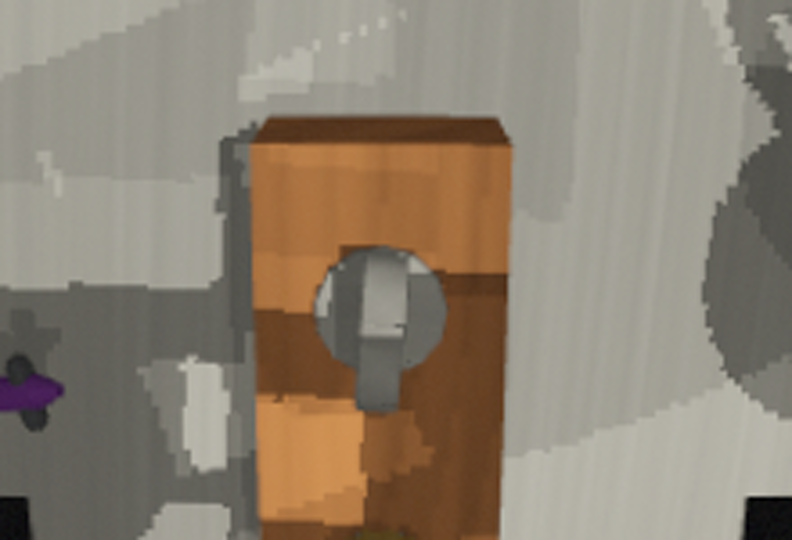

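```bash
python3 - <<'E'
from h import *
def cr(p,ox,oy,f): p=np.atleast_2d(p)*1.0; return np.c_[(p[:,0]+.5)/f+ox-.5,(p[:,1]+.5)/f+oy-.5]
a=load("pics/w5.npz");z=np.array([0,0,1.])
L=lambda p,h:onplane(a,cr(p,210,150,3.6),z,[0,0,h],True).round(4)
print('collar',L([(380.5,311),(315,311),(446,311)],.042))
print('wing ends/mid at .064',L([(386,252),(378,410),(382,335)],.064))
print('caddy +y corners',L([(251,142),(511,142)],.038))
print('depth wing', [unproj(a,cr([q],210,150,3.6).round(),None,True).round(4).tolist() for q in [(385,270),(383,300),(382,350),(380,390),(340,330),(425,330)]])
g=np.array([.463,.3405])
E
```

```text
collar [[0.463  0.3411 0.042 ]
 [0.4504 0.3403 0.042 ]
 [0.4755 0.3419 0.042 ]]
wing ends/mid at .064 [[0.4629 0.3583 0.064 ]
 [0.4633 0.3292 0.064 ]
 [0.4632 0.3433 0.064 ]]
caddy +y corners [[0.4365 0.3718 0.038 ]
 [0.4857 0.3748 0.038 ]]
depth wing [[[0.4633, 0.3535, 0.0587]], [[0.463, 0.3491, 0.0619]], [[0.4635, 0.3397, 0.0617]], [[0.4633, 0.3326, 0.063]], [[0.4553, 0.3367, 0.0411]], [[0.472, 0.338, 0.042]]]
```

```bash
python3 -m handwheel '[[-0.3,-1.4,40,-0.7,0,0,0],[-0.3,-1.4,80,-0.7,0,0,0],[-0.3,-1.4,92,-0.7,0,0,0],[-0.3,-1.4,99,-0.7,0,0,0],[-0.3,-1.4,99,-0.7,0,0,0],[1,-1.4,99,-0.7,0,0,0],[1,-1.4,99,-0.7,0,0,0],[1,-1.4,99,-0.7,0,0,0],[1,-1.4,99,-0.7,0,0,0],[1,-1.4,99,-0.7,0,0,0],[1,-1.4,99,-0.7,0,0,0],[1,-1.4,99,-0.7,0,0,0],[1,-1.4,99,-0.7,0,0,0]]'
```

```text
t: 7.4
position: [0.4624, 0.3417, 0.0694]
eef_rot: [-90.0, -0.0, -86.5]
contact_force: [-0.6, -0.2, 0.9]
opening: 0.0078
```

```bash
python3 -m handwheel '[[1,0,-20,0,0,0,0],[1,0,-50,0,0,0,0],[1,0,-90,0,0,0,0],[1,0,-125,0,0,0,0],[1,0,-125,0,0,0,0]]'
python3 - <<'E'
from h import *
from bench import r
s=r.state();print(s['position'],s['eef_rot'],s['opening'],s['contact_force'],s['joint_positions'].round(1))
R=toolR_base(YB)
for h in (.130,.090):
    tgt=O+B@[0,-.0004+.0007,h]
    print(tgt,delta(s['position'],s['eef_rot'],tgt,R))
E
```

```text
t: 7.9
position: [0.4651, 0.3431, 0.2]
eef_rot: [-89.4, 0.2, -86.5]
contact_force: [1.0, 0.1, -1.4]
opening: 0.0075
[0.46512178 0.34306738 0.20000226] [-89.43762611   0.19670496 -86.46573749] 0.007484977894731971 [ 1.02354517  0.05569938 -1.35266339] [24.7 14.  95.4 -0.  69.9 21.1]
[0.49665195 0.03815824 0.19911219] (array([306.3,  -0. ,  12.7]), array([29.48, 10.14,  0.64]))
[0.51665195 0.03815824 0.16447117] (array([307.6,  34.8,  32.3]), array([29.48, 10.14,  0.64]))
```

```bash
python3 - <<'E'
from h import *
R=toolR_base(YB)
print(delta(np.array([.4624,.3417,.1944]),[-90,0,-86.5],O+B@[0,.0003,.13],R))
E
```

```text
(array([305.1,  -4.7,  15.7]), array([30.03, 10.16,  0.89]))
```

```bash
python3 -m handwheel '[[1,305,-5,15.7,30,10.2,0.9],[1,305,-5,15.7,30,10.2,0.9],[1,305,-5,15.7,30,10.2,0.9],[1,305,-5,15.7,30,10.2,0.9],[1,305,-5,15.7,30,10.2,0.9],[1,305,-5,15.7,30,10.2,0.9],[1,305,-5,15.7,30,10.2,0.9],[1,305,-5,15.7,30,10.2,0.9],[1,305,-5,15.7,30,10.2,0.9],[1,305,-5,15.7,30,10.2,0.9],[1,305,-5,15.7,30,10.2,0.9]]'
python3 - <<'E'
from h import *
snap('wrist','w6')
snap('scene','s6')
a=load('pics/w6.npz');R=Ro.from_euler('xyz',a['rpy'],degrees=True).as_matrix()
print(((a['p']-O)@B*1000).round(2),(Ro.from_matrix(toolR_base(YB).T@R).as_rotvec(degrees=True)).round(2))
c=cv2.resize(a['im'][170:350,220:420],None,fx=3.3,fy=3.3,interpolation=cv2.INTER_CUBIC)[:,:,::-1]
cv2.imwrite('pics/c11.png',c)
E
```

```text
t: 9.0
position: [0.4963, 0.0397, 0.1989]
eef_rot: [-60.2, 3.5, -95.8]
contact_force: [0.1, -0.2, -0.4]
opening: 0.0074
9.0 [0.49632048 0.03971621 0.1988921 ] [-60.22179013   3.46300057 -95.83889077] [-13.  -12.6 127.5  11.1  36.3 -13.5] [ 0.14977736 -0.19570371 -0.40816826] 0.007427007125862983
9.05 [0.49641902 0.03961545 0.19902564] [-60.20713934   3.46222699 -95.84527791] [-13.  -12.6 127.4  11.1  36.3 -13.5] [-0.13503758 -0.2475774  -0.37547741] 0.007933346418150928
[ -0.58   1.8  129.98] [-0.05 -0.12  0.09]
```

View pics/c11.png

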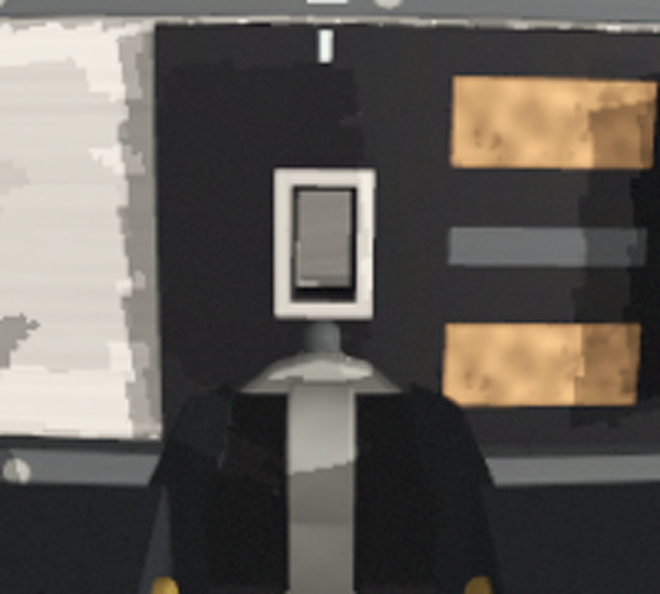

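View pics/s6.png

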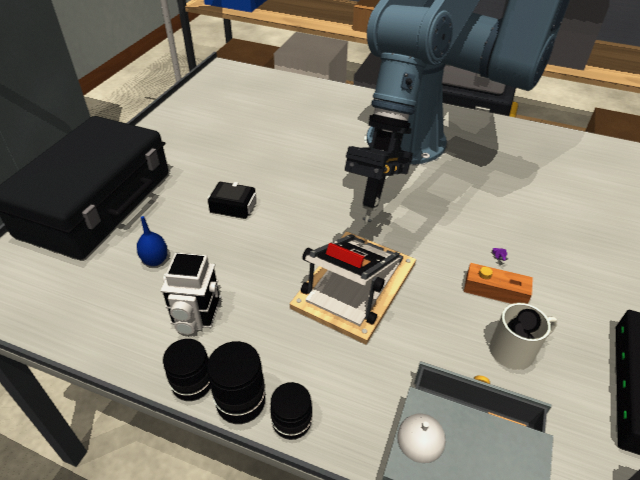

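```bash
python3 - <<'E'
from h import *
def cr(p,ox,oy,f): p=np.atleast_2d(p)*1.0; return np.c_[(p[:,0]+.5)/f+ox-.5,(p[:,1]+.5)/f+oy-.5]
a=load('pics/w6.npz');R=Ro.from_euler('xyz',a['rpy'],degrees=True).as_matrix();p=a['p']
# use nominal camera-in-tool via info pose R,t of that moment
for d in (0,2.5,4):
    uv=cr([(274,169),(375,170),(373,319),(275,318)],220,170,3.3)
    X=onplane(a,uv,B[:,2],O+B@[0,0,(8+d)/1000],True)
    T=(X-p)@R*1000; Lb=(X-O)@B*1000
    print(d,'hole in tool',T.mean(0).round(2),'base',Lb.mean(0).round(2),'size',np.linalg.norm(X[0]-X[1])*1e3,np.linalg.norm(X[1]-X[2])*1e3)
f=lambda ty,tx,tz:((proj(a,[p+R@(np.array([tx,ty,tz])/1000)],True)[0]-[219.5,169.5])*3.3-.5).round(0)
print('tip',f(62.4,0,0),'tip+1x',f(62.4,1,0),'tip+1z',f(62.4,0,1)); 
print('pin ends',f(53,9,0),f(53,-9,0),'pin top front',f(50,-9,0))
print('collar under rim -x',f(31.4,-13,0),'collar top -x',f(27.4,-13,0),'collar z',f(27.4,0,13),f(27.4,0,-13))
E
```

```text
0 hole in tool [  2.82 121.97   0.6 ] base [-0.09 -0.83  8.  ] size 20.575628773073333 32.49870866893009
2.5 hole in tool [  2.01 119.47   0.59] base [-0.09 -0.03 10.5 ] size 20.363179101007812 32.16314954335414
4 hole in tool [  1.53 117.97   0.58] base [-0.1   0.46 12.  ] size 20.2357092977684 31.961814068008547
tip [322. 343.] tip+1x [322. 348.] tip+1z [328. 343.]
pin ends [322. 418.] [322. 311.] pin top front [322. 318.]
collar under rim -x [322. 341.] collar top -x [322. 353.] collar z [419. 441.] [225. 441.]
```

```bash
python3 - <<'E'
from h import *
a=load('pics/w6.npz')
c=cv2.resize(a['im'][255:335,270:370],None,fx=7.5,fy=7.5,interpolation=cv2.INTER_CUBIC)[:,:,::-1]
cv2.imwrite('pics/c12.png',np.clip(c*1.6,0,255))
E
```

```text
[ WARN:0@0.945] global loadsave.cpp:1063 imwrite_ Unsupported depth image for selected encoder is fallbacked to CV_8U.
```

View pics/c12.png

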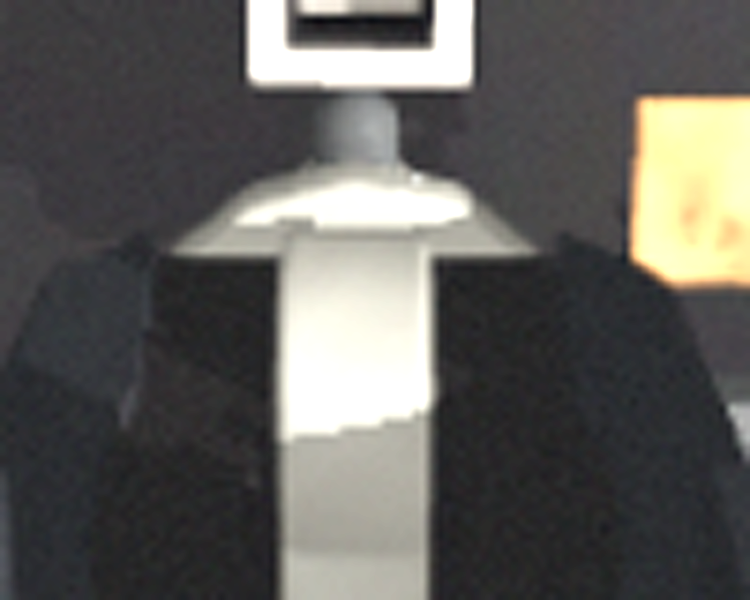

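```bash
python3 -m handwheel '[[1,0.7,20,0.6,0,0,0],[1,0.7,40,0.6,0,0,0],[1,0.7,48,0.6,0,0,0],[1,0.7,48,0.6,0,0,0],[1,0.7,48,0.6,0,0,0]]'
python3 - <<'E'
from h import *
snap('wrist','w7')
a=load('pics/w7.npz');R=Ro.from_euler('xyz',a['rpy'],degrees=True).as_matrix()
print(((a['p']-O)@B*1000).round(2),(Ro.from_matrix(toolR_base(YB).T@R).as_rotvec(degrees=True)).round(2))
c=cv2.resize(a['im'][215:315,270:370],None,fx=6,fy=6,interpolation=cv2.INTER_CUBIC)[:,:,::-1].astype(float)
cv2.imwrite('pics/c13.png',np.clip(c*1.5,0,255).astype(np.uint8))
E
```

```text
t: 9.6
position: [0.521, 0.0378, 0.1582]
eef_rot: [-60.2, 3.5, -96.0]
contact_force: [1.2, 0.9, -0.9]
opening: 0.0075
9.6 [0.52103169 0.03777885 0.15820523] [-60.18906937   3.46007409 -95.95147655] [-12.4  -4.  125.9  12.7  29.3 -15. ] [ 1.1637116   0.86132061 -0.86577342] 0.00750393077749247
[ 0.7   0.   82.38] [-0.01 -0.02  0.03]
```

View pics/c13.png

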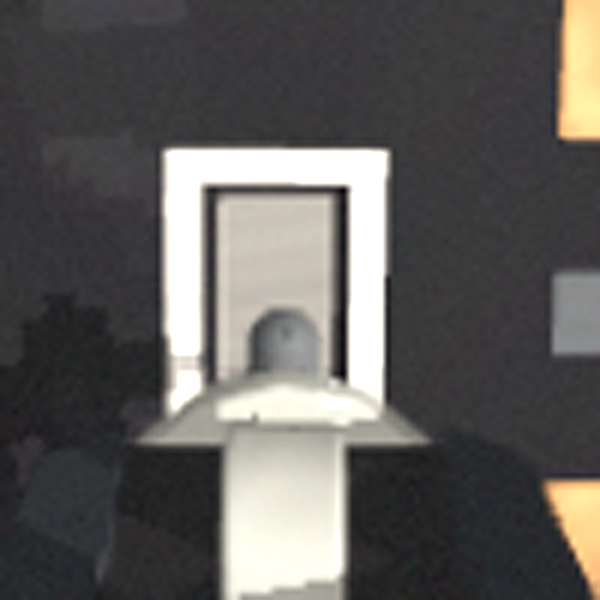

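```bash
python3 - <<'E'
from h import *
a=load('pics/w7.npz');R=Ro.from_euler('xyz',a['rpy'],degrees=True).as_matrix();p=a['p']
def cr(p,ox,oy,f): p=np.atleast_2d(p)*1.0; return np.c_[(p[:,0]+.5)/f+ox-.5,(p[:,1]+.5)/f+oy-.5]
def at(px,ty): 
    return ((onplane(a,cr(px,270,215,6),R[:,1],p+R[:,1]*ty/1000,True)-p)@R*1000).round(2).tolist()
for ty in (69,71.5,74): print('hole frame top corners',ty,at([(163,149),(389,149)],ty),'inner top',at([(277,186)],ty))
print('pin end lower-left.. end centre',at([(284,345)],53), 'pin end bottom', at([(284,308)],56),'collar top',at([(284,380),(284,390)],29.4))
E
```

```text
hole frame top corners 69 [[-16.86, 69.0, -10.88], [-16.86, 69.0, 9.19]] inner top [[-13.41, 69.0, -0.76]]
hole frame top corners 71.5 [[-16.08, 71.5, -11.02], [-16.09, 71.5, 9.31]] inner top [[-12.59, 71.5, -0.76]]
hole frame top corners 74 [[-15.31, 74.0, -11.16], [-15.32, 74.0, 9.44]] inner top [[-11.77, 74.0, -0.77]]
pin end lower-left.. end centre [[-4.63, 53.0, -0.14]] pin end bottom [[-6.79, 56.0, -0.14]] collar top [[-11.51, 29.4, -0.15], [-10.72, 29.4, -0.15]]
```

```bash
python3 -m handwheel '[[1,-1.5,3,-0.7,0,0,0],[1,-1.5,7,-0.7,0,0,0],[1,-1.5,7,-0.7,0,0,0],[1,-1.5,7,-0.7,0,0,0],[1,-1.5,7,-0.7,0,0,0]]'
python3 - <<'E'
from h import *
snap('wrist','w8')
a=load('pics/w8.npz');R=Ro.from_euler('xyz',a['rpy'],degrees=True).as_matrix()
print(((a['p']-O)@B*1000).round(2),(Ro.from_matrix(toolR_base(YB).T@R).as_rotvec(degrees=True)).round(2))
c=cv2.resize(a['im'][215:315,270:370],None,fx=6,fy=6,interpolation=cv2.INTER_CUBIC)[:,:,::-1].astype(float)
cv2.imwrite('pics/c14.png',np.clip(c*1.5,0,255).astype(np.uint8))
E
```

```text
t: 10.15
position: [0.5242, 0.0389, 0.1518]
eef_rot: [-60.2, 3.5, -96.0]
contact_force: [-0.5, 0.1, -0.6]
opening: 0.0079
10.15 [0.52421671 0.03894207 0.15178786] [-60.16494437   3.45711655 -95.99548659] [-12.1  -2.8 125.7  12.8  28.2 -14.9] [-0.4578516   0.05758549 -0.62223264] 0.00787510326079626
[ 0.11  1.1  75.23] [0.02 0.02 0.01]
```

View pics/c14.png

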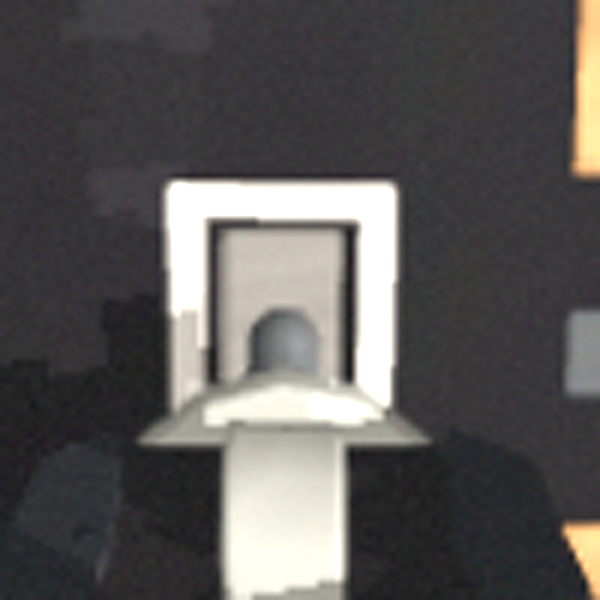

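```bash
python3 -m handwheel '[[1,-1.5,3,0,0,0,0],[1,-1.5,6,0,0,0,0],[1,-1.5,6,0,0,0,0],[1,-1.5,6,0,0,0,0]]'
python3 - <<'E'
from h import *
snap('wrist','w9')
a=load('pics/w9.npz');R=Ro.from_euler('xyz',a['rpy'],degrees=True).as_matrix()
print(((a['p']-O)@B*1000).round(2),(Ro.from_matrix(toolR_base(YB).T@R).as_rotvec(degrees=True)).round(2))
c=cv2.resize(a['im'][215:315,270:370],None,fx=6,fy=6,interpolation=cv2.INTER_CUBIC)[:,:,::-1].astype(float)
cv2.imwrite('pics/c15.png',np.clip(c*1.5,0,255).astype(np.uint8))
E
```

```text
t: 10.6
position: [0.5273, 0.0405, 0.1464]
eef_rot: [-60.2, 3.5, -96.0]
contact_force: [-0.8, 0.2, -0.7]
opening: 0.0077
10.6 [0.52727298 0.04052196 0.14635729] [-60.19926303   3.46179665 -95.99174628] [-11.7  -1.6 125.4  12.8  27.4 -14.7] [-0.82942667  0.19230793 -0.70010915] 0.007733262580538518
[-0.14  2.66 69.  ] [-0.02  0.02  0.01]
```

View pics/c15.png

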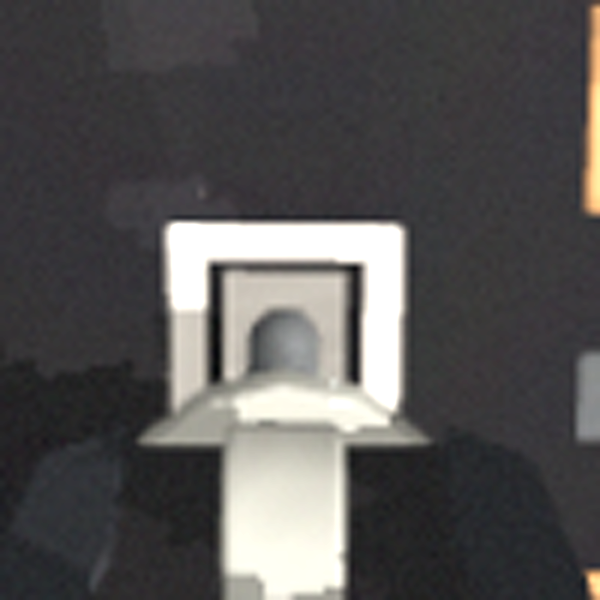

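```bash
python3 -m handwheel '[[1,0,3,0.2,0,0,0],[1,0,5,0.2,0,0,0],[1,0,7,0.2,0,0,0],[1,0,7,0.2,0,0,0]]'
python3 - <<'E'
from h import *
snap('wrist','w10')
a=load('pics/w10.npz')
c=cv2.resize(a['im'][215:315,270:370],None,fx=6,fy=6,interpolation=cv2.INTER_CUBIC)[:,:,::-1].astype(float)
cv2.imwrite('pics/c16.png',np.clip(c*1.5,0,255).astype(np.uint8))
E
```

```text
t: 11.05
position: [0.531, 0.0404, 0.1403]
eef_rot: [-60.2, 3.5, -96.0]
contact_force: [-0.7, -0.3, -1.4]
opening: 0.0078
11.05 [0.53099286 0.04042232 0.14031117] [-60.19977191   3.45763059 -95.99584904] [-11.6  -0.3 125.   13.1  26.4 -15. ] [-0.7335508  -0.34787003 -1.37538   ] 0.007772728158910665
```

View pics/c16.png

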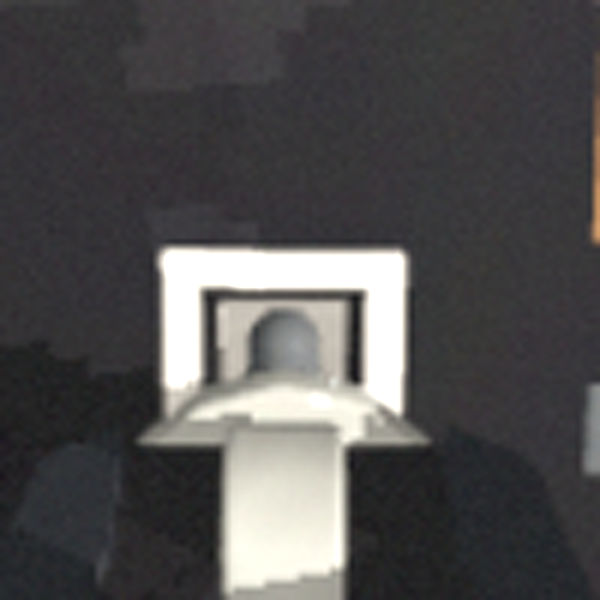

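```bash
python3 -m handwheel '[[1,0.6,3,0,0,0,0],[1,0.6,6,0,0,0,0],[1,0.6,9,0,0,0,0],[1,0.6,12,0,0,0,0],[1,0.6,14,0,0,0,0],[1,0.6,14,0,0,0,0]]'
python3 - <<'E'
from h import *
snap('wrist','w11')
a=load('pics/w11.npz')
print(((a['p']-O)@B*1000).round(2))
c=cv2.resize(a['im'][215:315,270:370],None,fx=6,fy=6,interpolation=cv2.INTER_CUBIC)[:,:,::-1].astype(float)
cv2.imwrite('pics/c17.png',np.clip(c*1.5,0,255).astype(np.uint8))
E
```

```text
t: 11.7
position: [0.5379, 0.0399, 0.1281]
eef_rot: [-60.2, 3.5, -96.0]
contact_force: [0.1, 0.4, 0.0]
opening: 0.0079
11.7 [0.53789787 0.03987481 0.12809407] [-60.2053832    3.45947993 -95.99357254] [-11.5   2.1 124.4  13.9  24.6 -15.7] [0.12646064 0.39218646 0.00184435] 0.007876677883251504
[ 0.    2.03 47.87]
```

View pics/c17.png

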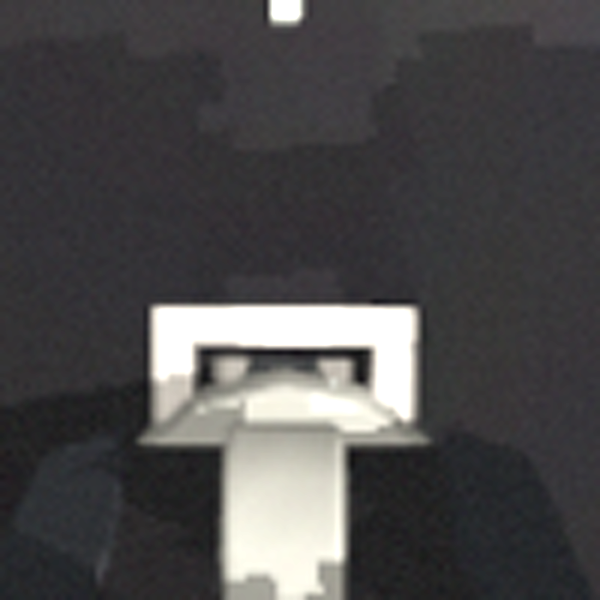

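```bash
python3 -m handwheel '[[1,0,2,0,0,0,0],[1,0,4,0,0,0,0],[1,0,5,0,0,0,0],[1,0,5,0,0,0,0]]'; python3 -m handwheel '[[1,0,1,0,0,0,0],[1,0,1,0,0,0,0]]'
```

```text
t: 12.15
position: [0.5405, 0.0399, 0.124]
eef_rot: [-60.2, 3.5, -96.0]
contact_force: [0.3, -0.6, -0.5]
opening: 0.0077
t: 12.35
position: [0.541, 0.0399, 0.1233]
eef_rot: [-60.2, 3.5, -96.0]
contact_force: [-0.6, -0.4, -0.6]
opening: 0.0078
```

```bash
python3 -m handwheel '[[1,0,1,0,0,0,0],[1,0,1,0,0,0,0]]'; python3 -m handwheel '[[1,0,1,0,0,0,0],[1,0,1,0,0,0,0]]'; python3 -m handwheel '[[1,0,1,0,0,0,0],[1,0,1,0,0,0,0]]'
```

```text
t: 12.55
position: [0.5415, 0.0399, 0.1227]
eef_rot: [-60.2, 3.5, -96.0]
contact_force: [-5.3, -0.6, 5.2]
opening: 0.0079
t: 12.75
position: [0.5418, 0.0401, 0.1222]
eef_rot: [-60.2, 3.5, -95.9]
contact_force: [-12.8, 1.3, 14.5]
opening: 0.008
t: 12.95
position: [0.5421, 0.0404, 0.1216]
eef_rot: [-60.2, 3.5, -95.9]
contact_force: [-17.5, 1.6, 20.0]
opening: 0.0077
```

```bash
python3 -m handwheel '[[1,0,-1.5,0,0,0,0],[1,0,-1.5,0,0,0,0]]'
python3 - <<'E'
from h import *
snap('wrist','w12')
a=load('pics/w12.npz')
print(((a['p']-O)@B*1000).round(2))
c=cv2.resize(a['im'][195:295,240:390],None,fx=5,fy=5,interpolation=cv2.INTER_CUBIC)[:,:,::-1].astype(float)
cv2.imwrite('pics/c18.png',np.clip(c*1.5,0,255).astype(np.uint8))
snap('scene','s12'); b=load('pics/s12.npz')
cv2.imwrite('pics/c19.png',cv2.resize(b['im'][180:320,290:430],None,fx=4,fy=4,interpolation=cv2.INTER_CUBIC)[:,:,::-1])
E
```

```text
t: 13.15
position: [0.5419, 0.0399, 0.1224]
eef_rot: [-60.1, 3.5, -96.0]
contact_force: [0.8, 0.1, -1.2]
opening: 0.0078
13.15 [0.54186882 0.03986249 0.12235484] [-60.12663694   3.45078764 -95.98351446] [-11.4   3.4 124.   14.3  23.7 -16.1] [ 0.82625221  0.0708229  -1.15965282] 0.007794351679632794
[ 0.57  2.09 40.92]
13.2 [0.54181887 0.03984482 0.12212099] [-60.14654415   3.45256312 -95.98887009] [-11.4   3.4 124.   14.3  23.7 -16.1] [ 0.02512203  0.14588306 -1.8743089 ] 0.007961242043090361
```

View pics/c18.png

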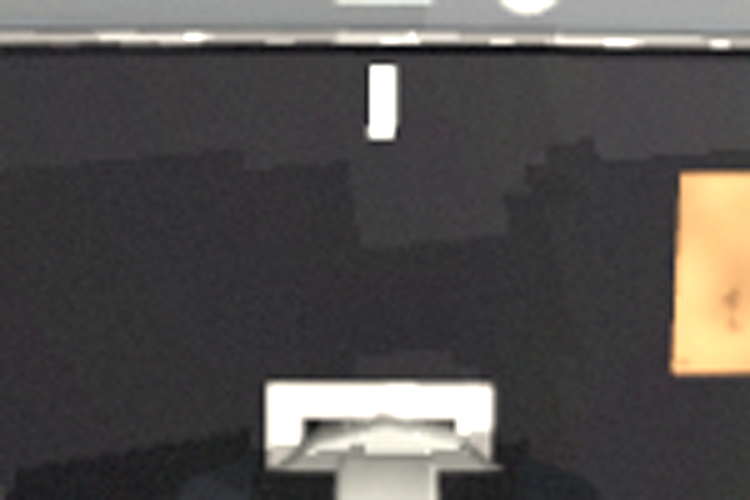

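View pics/c19.png

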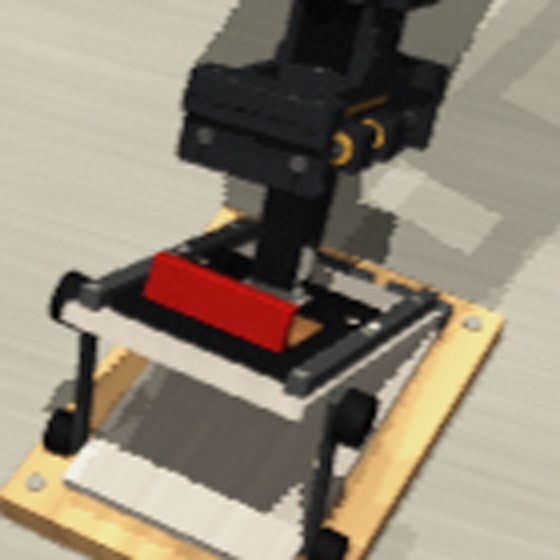

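```bash
python3 -m handwheel '[[1,0,0,0.24,0,8,0],[1,0.1,0,0.5,0,16,0],[1,0.15,0,0.7,0,24,0],[1,0.25,0,0.9,0,32,0],[1,0.4,0,1.1,0,40,0],[1,0.55,0,1.25,0,48,0],[1,0.75,0,1.4,0,56,0],[1,0.95,0,1.5,0,64,0],[1,1.2,0,1.6,0,72,0],[1,1.4,0,1.7,0,80,0],[1,1.6,0,1.7,0,86,0],[1,1.7,0,1.7,0,90,0],[1,1.7,0,1.7,0,90,0],[1,1.7,0,1.7,0,90,0]]'
python3 - <<'E'
from h import *
snap('wrist','w13')
a=load('pics/w13.npz')
print(((a['p']-O)@B*1000).round(2))
snap('scene','s13'); b=load('pics/s13.npz')
cv2.imwrite('pics/c20.png',cv2.resize(b['im'][180:320,290:430],None,fx=4,fy=4,interpolation=cv2.INTER_CUBIC)[:,:,::-1])
E
```

```text
t: 14.65
position: [0.5433, 0.0386, 0.1233]
eef_rot: [-94.0, 29.8, 172.0]
contact_force: [-5.7, 4.0, 9.3]
opening: 0.0081
14.65 [0.54326972 0.03856216 0.12331446] [-94.02881628  29.80384339 172.04282948] [-11.6   3.4 123.8  14.5  23.9  73.5] [-5.68939488  3.97389701  9.33477966] 0.008131296798897495
[ 2.41  1.   41.05]
14.7 [0.54327645 0.03855514 0.12330277] [-94.0251866   29.80433807 172.04749944] [-11.6   3.4 123.8  14.5  23.9  73.5] [-5.4359613   4.82889144  7.92675091] 0.00765120187374705
```

View pics/w13.png

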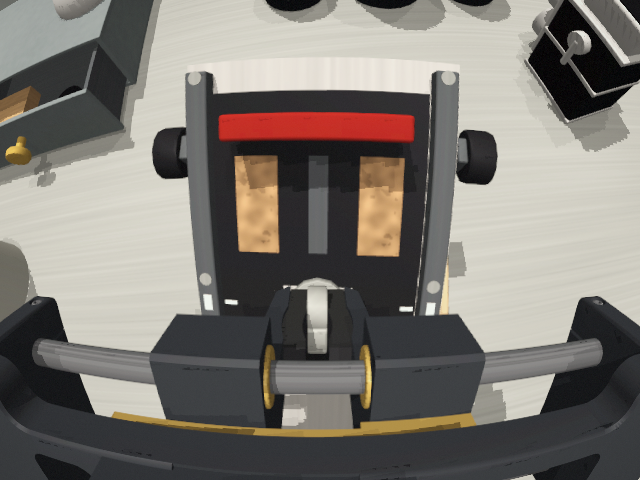

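View pics/c20.png

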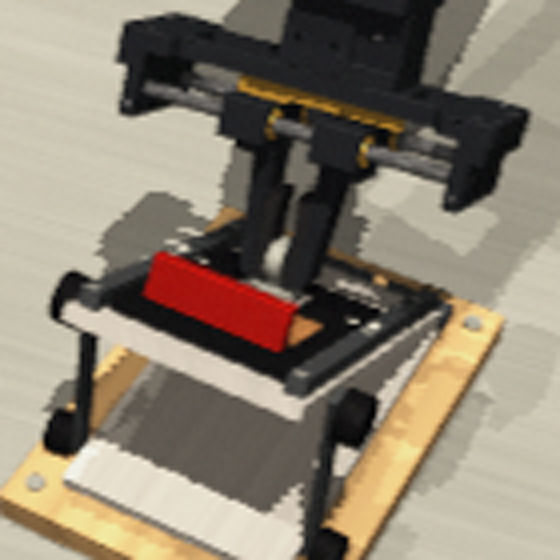

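```bash
python3 -m handwheel '[[0.3,0,0,0,0,0,0],[0.3,0,0,0,0,0,0],[0.3,0,0,0,0,0,0],[0.3,0,-10,0,0,0,0],[0.3,0,-30,0,0,0,0],[0.3,0,-60,0,0,0,0],[0.3,0,-95,0,0,0,0],[0.3,0,-95,0,0,0,0],[0.3,0,-95,0,0,0,0]]'
python3 - <<'E'
from h import *
snap('wrist','w14')
snap('scene','s14'); snap('top','t14'); b=load('pics/s14.npz')
cv2.imwrite('pics/c21.png',cv2.resize(b['im'][200:320,310:430],None,fx=5,fy=5,interpolation=cv2.INTER_CUBIC)[:,:,::-1])
a=load('pics/w14.npz')
cv2.imwrite('pics/c22.png',cv2.resize(a['im'][150:320,220:420],None,fx=3.5,fy=3.5,interpolation=cv2.INTER_CUBIC)[:,:,::-1])
E
```

```text
t: 15.65
position: [0.4959, 0.0377, 0.2058]
eef_rot: [-94.0, 29.9, 172.0]
contact_force: [0.1, 0.3, -0.1]
opening: 0.0308
15.65 [0.49594254 0.03767853 0.20582889] [-93.9658837   29.91517025 172.0137506 ] [-13.3 -13.5 127.3  11.   37.2  76.6] [ 0.14785801  0.27447354 -0.10301957] 0.030769194030694027
15.7 [0.49548707 0.0378279  0.20458689] [-93.9817235   29.76954801 172.01108098] [-13.3 -13.4 127.3  11.   37.2  76.6] [ 0.19228165  1.01541223 -0.79084724] 0.03076079532218207
15.75 [0.49521924 0.0379246  0.20385951] [-93.99383159  29.67716913 172.00853299] [-13.3 -13.3 127.3  11.   37.2  76.6] [-0.21226229  0.29408126 -0.11946793] 0.03081486809340947
```

View pics/w14.png

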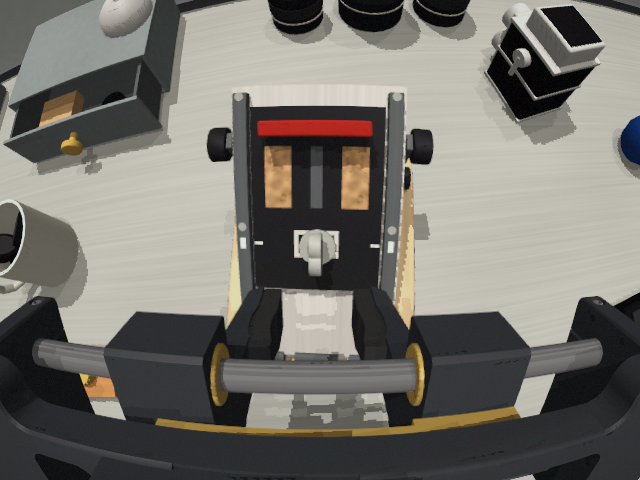

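View pics/c22.png

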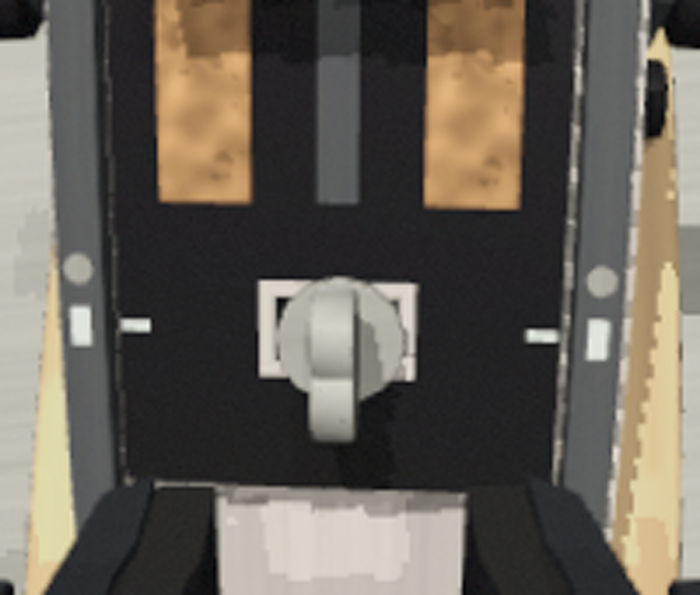

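View pics/c21.png

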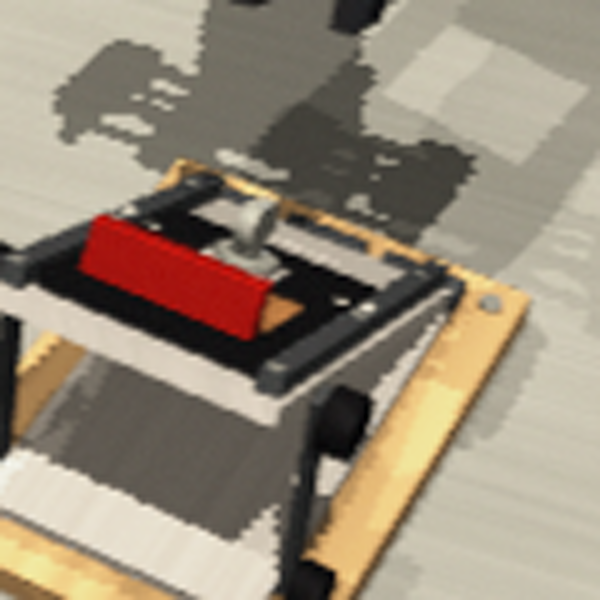

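```bash
python3 - <<'E'
from h import *
a=load('pics/w14.npz')
def md(x0,x1,y0,y1):
    ys,xs=np.mgrid[y0:y1,x0:x1]; return np.median(((unproj(a,np.c_[xs.ravel(),ys.ravel()],None,True)-O)@B*1000),0).round(2)
print('plateL',md(262,290,215,225),md(262,290,250,275),'plateR',md(342,368,250,275))
print('collarL',md(301,306,242,252),'collarR',md(324,332,243,255),'wing',md(311,319,262,272), md(311,319,236,250))
def cr(p): p=np.atleast_2d(p)*1.0; return np.c_[(p[:,0]+.5)/3.5+219.5,(p[:,1]+.5)/3.5+149.5]
L=lambda px,z:((onplane(a,cr(px),B[:,2],O+B@[0,0,z/1000],True)-O)@B*1000).round(1).tolist()
print('collar l/r',L([(277,340),(406,340)],14),'frame l/r/top',L([(258,330),(417,330),(337,281)],10),'ticks',L([(136,325),(542,336)],10),'marks',L([(80,326),(598,340)],12))
E
```

```text
plateL [16.94 27.36  6.77] [-14.63  28.66   6.54] plateR [-13.2  -27.69  10.58]
collarL [-1.2   8.51 12.14] collarR [-2.21 -8.42 13.31] wing [-7.2   0.39 34.29] [ 8.53  0.37 33.26]
collar l/r [[-0.7, 11.3, 14.0], [-0.7, -14.0, 14.0]] frame l/r/top [[0.1, 15.3, 10.0], [0.1, -16.4, 10.0], [10.2, -0.4, 10.0]] ticks [[1.1, 39.8, 10.0], [-1.2, -41.6, 10.0]] marks [[1.5, 50.9, 12.0], [-1.4, -52.7, 12.0]]
```

View pics/s14.png

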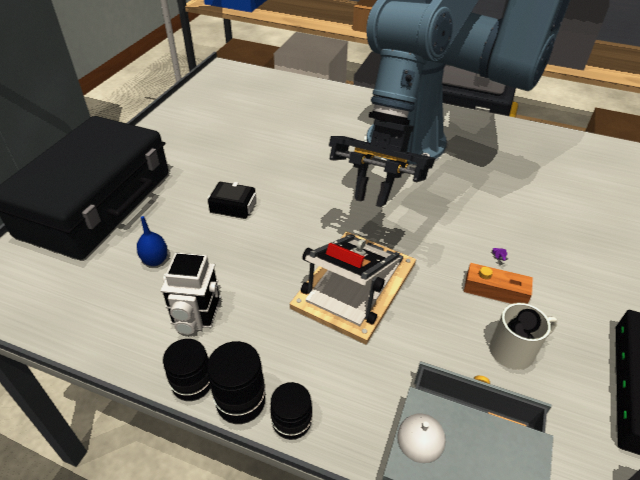

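View pics/t14.png

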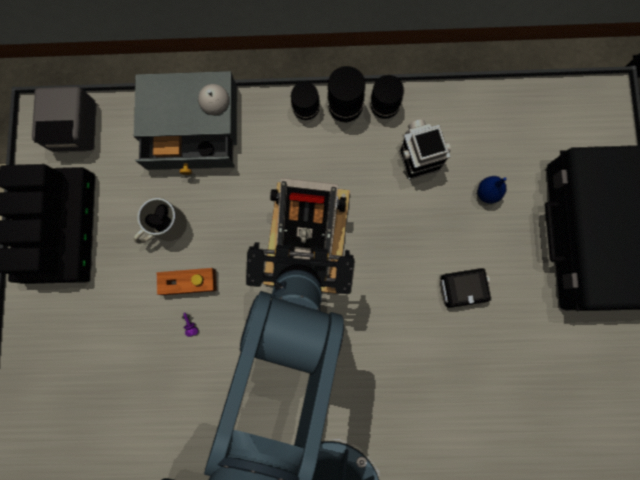

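```bash
python3 -c "
from bench import r
s=r.state();print(s['t'],s['contact_force'],s['opening']);print(r.finish_job())"
```

```text
15.8 [-0.08793593  0.59831987  1.36449026] 0.03089409964702144
the job is handed in; nothing more can be done
None
```

The camera mount is locked, and I handed the job in at 15.8 s of the 56 s allowed. I slid the plate about 34 mm up the slope by its red backstop. Then I took the bare steel lock screw from the caddy and lowered it through both slots until the collar met the plate at about 26 N. I gave it a 90° turn, let go and backed the gripper off about 95 mm.

**What the last checks showed**
- **Plate position:** before the screw went in, both holes lined up as seen straight through. In the last picture the plate ticks and rail marks still agree to about 0.5 mm.
- **Collar height:** the depth image puts the collar top about 4 mm above the plate and the wing top about 26 mm above it. Both match a flush screw.
- **Turn:** the wing lies along the slope, a quarter turn from the slot. The cross pin is underneath and no camera could see it, so that part rests on the wing's direction and the force readings.
- **Other gear:** the scene and top pictures show the brass screw, purple look-alike, mug, film back, twin-lens camera and blower where they stood.

**What disagreed**
- My first estimate of the plate's height was about 2 mm too low, as image scale and contact force both showed.
- Depth readings on the plate itself varied by about 4 mm between spots, so the flush check relies on their average and on the contact force.
- Nothing else failed.

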